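# Wedge the spring clip off a tube mixer's hold-down bar and open the bar

## Task

Unlock the tube mixer: pick up the yellow wedge by its handle, slide its tip along the top of the hold-down bar, under the bridge of the orange spring clip, and push on until the wedge has spread the clip and eased it up off the bar; do not handle the clip with the gripper while it is still on the bar. Lay both the wedge and the clip in the steel tray (the clip may stay on the wedge) and let go, then swing the freed bar up until it stands about upright and leave it there. Do not move or knock over the tube racks, the bottle or the jar.

Things in the scene. Friction and masses are not known exactly. Their poses are not given: they have to be found in the camera images.
- mixer: fixed tube mixer: white base 190 x 215 x 22 mm, black rack with 12 capped tubes (tops 108 mm high) under a hinged bar. Origin on the bench under the bar, z up; y is parallel to the lowered bar, from its free end to its hinge. A grey column (54 mm wide in x, y = -71 to -33 mm, 102 mm high) carries the bar near its free end, in a saddle as wide as the bar
- clip_seat (a point): point on the lowered bar's axis, mid clip: mixer frame (0, -55, 118) mm, axes as the mixer's. Fixed: does not rise with the clip. Two grey posts (x = 10 to 24 mm either side, y = -44 to -35 mm in the mixer frame, up to 143 mm high, 20 mm apart) stand directly behind the clip and stop it from sliding towards the hinge; the 16 mm wedge passes between them
- hold_bar (a joint): hinge of the aluminium hold-down bar: 0 lowered (level), 1.57 rad (stop) upright. Bar 16 mm in diameter, 220 mm from hinge to free end, the last 40 mm black rubber, 0.15 kg; stiff hinge (0.3 N m friction), stays where it is left. The free end sticks out 49 mm past the column, free below and beside
- bar_grip (a point): point on the bar's axis 200 mm from the hinge, 20 mm from the free end, mid rubber sleeve: the place to pinch the bar, across it, from above. Turns with the bar
- bar_hinge (a point): fixed point on the bar's hinge axis (parallel to the mixer's x axis), on the bar's centre line: mixer frame (0, 100, 118) mm. The free end swings up in the vertical plane of the bar
- clip: loose orange spring clip, 64 g, slippery, astride the bar: 44 mm wide (x), 20 mm along the bar (y), 61 mm tall. Origin on the bar's axis while seated, axes as the mixer's. Flat bridge, underside 18 mm above the origin (10 mm clear above the bar's top). Two sprung legs, 22 mm apart inside, reach 16 mm below the origin; their inward lips, 10 mm apart, hook under the saddle
- clip_tab (a point): top of the clip's upright tab (26 x 9 mm, 45 mm above the clip's origin). Lifting the bridge spreads the legs (1.2 N/mm each): the lips pass the bar's widest part at 13 mm lift; the wedge fully in lifts 18 mm (push 4 to 10 N). The lips then close round the wedge's lower edges, so the clip stays on the level part of the wedge and comes away with it when the wedge is raised
- wedge: loose yellow plastic wedge, 148 mm long (y), 110 g, slippery blade. Origin under its middle on its flat underside, z up, y to the tip. Blade 16 mm wide: 2 mm thick at the tip (y = +74 mm), rising evenly to 28 mm at y = -11 mm, then level to y = -46 mm. Behind, an upright handle 18 mm wide (x), 28 mm long (y = -74 to -46 mm), 75 mm high with three black bands
- wedge_tip (a point): middle of the wedge's tip edge: wedge frame (0, 74, 1) mm
- wedge_grip (a point): middle of the handle where it is held, 50 mm above the underside: wedge frame (0, -60, 50) mm; pinch it across x
- tray: fixed open steel tray, outside 130 (x) x 210 (y) x 25 mm, walls and floor 4 mm; origin: centre of its underside, z up. Wedge and clip must lie inside its walls
- rack_red: loose bystander: black rack 90 x 125 mm with 15 red-capped tubes, 112 mm high; origin: centre of its underside
- rack_purple: loose bystander: black rack 120 x 125 mm with 20 purple-capped tubes, 112 mm high; origin: centre of its underside
- rinse_bottle: loose bystander: white bottle, diameter 60 mm, 140 mm high, blue cap; origin: centre of its underside
- swab_jar: loose bystander: glass jar, diameter 68 mm, 90 mm high, blue lid; origin: centre of its underside
Not all that is in view belongs to the job. Several things have the shape of the clip; the one meant has the colours described above.

How it is judged (in metres and radians):
On the way, in this order (a step that is already met when the one before it is completed fails the run):
1. the wedge's tip is under the bridge of the clip while the clip still sits on the bar (distance between clip and clip_seat below 0.009 m and y of wedge_tip in the frame of clip above 0.003 m and x of wedge_tip in the frame of clip between -0.012 and 0.012 m and z of wedge_tip in the frame of clip between 0.004 and 0.02 m), for 0.05 s.
2. the clip has been raised off the bar (14 mm or more above its seat) with the wedge through it (z of clip in the frame of clip_seat above 0.014 m and y of wedge_tip in the frame of clip above 0.03 m and horizontal distance between wedge_tip and clip below 0.14 m), for 0.1 s.
3. wedge and clip lie in the tray, let go (x of wedge_tip in the frame of tray between -0.061 and 0.061 m and y of wedge_tip in the frame of tray between -0.101 and 0.101 m and z of wedge_tip in the frame of tray between 0 and 0.045 m and x of wedge_grip in the frame of tray between -0.061 and 0.061 m and y of wedge_grip in the frame of tray between -0.101 and 0.101 m and z of wedge_grip in the frame of tray between 0 and 0.085 m and x of clip in the frame of tray between -0.061 and 0.061 m and y of clip in the frame of tray between -0.101 and 0.101 m and z of clip in the frame of tray between 0 and 0.06 m and linear speed of each of wedge, clip below 0.03 m/s and contact force between the fingers and wedge below 0.1 N and contact force between the fingers and clip below 0.1 N), for 0.2 s.
4. the bar is swung up (value of joint hold_bar above 1.2 rad), for 0.2 s.
At the end, for the whole second after the job is handed in: The wedge (its tip and its handle) and the clip (its origin) are inside the tray's walls, low in it (tip less than 45 mm, handle grip point less than 85 mm, clip origin less than 60 mm above the bench) and at rest, the bar is up by at least 1.2 rad (69 degrees) and at rest (x of wedge_tip in the frame of tray between -0.061 and 0.061 m and y of wedge_tip in the frame of tray between -0.101 and 0.101 m and z of wedge_tip in the frame of tray between 0 and 0.045 m and x of wedge_grip in the frame of tray between -0.061 and 0.061 m and y of wedge_grip in the frame of tray between -0.101 and 0.101 m and z of wedge_grip in the frame of tray between 0 and 0.085 m and x of clip in the frame of tray between -0.061 and 0.061 m and y of clip in the frame of tray between -0.101 and 0.101 m and z of clip in the frame of tray between 0 and 0.06 m and linear speed of each of wedge, clip below 0.03 m/s and value of joint hold_bar above 1.2 rad and velocity of joint hold_bar between -0.05 and 0.05 rad/s); the robot touches nothing.
It fails at once if the gripper's fingers touch the clip (over 1 N) while it is on the bar (within 13 mm of its seat) (distance between clip and clip_seat below 0.013 m and contact force between the fingers and clip above 1 N).
It fails at once if the bar is swung up with the clip still on it (distance between clip and clip_seat below 0.013 m and value of joint hold_bar above 0.08 rad).
It fails at once if a tube rack, the bottle or the jar is moved by more than 30 mm or tipped (distance of any of rack_red, rack_purple, rinse_bottle, swab_jar from where it was at the start of the episode above 0.03 m or angle between any of rack_red, rack_purple, rinse_bottle, swab_jar's own z axis and vertical above 0.3 rad).
It also fails if it takes over 64 s, if anything falls off the work surface, if the arm or the gripper's body presses on something with over 40 N, if the wrist force passes 120 N, or if a joint passes its speed limit or range.

## Robot

A 6-joint arm with a two-finger parallel gripper is mounted at the origin on the work surface. World frame = base frame: x ahead of the robot, y to its left, z up, the work surface at z = 0. Lengths are in m, angles in degrees, forces in N, time in s.
With the tool pointing down it reaches from about 0.3 to 1 m from the base axis. Payload 5.1 kg.
Tool frame: the origin (TCP) lies at the very end of the fingers, on their centre line; the grasp point (between the pads) lies 19 mm behind it (r.grip_point_offset is the distance from the TCP to the grasp point, in m); y points along the fingers, z is the direction in which the jaws open and shut, and the axes are right-handed (so a half turn about y gives the same grasp; the last joint's range is limited). The gripper opens to 95 mm and grips with 3 to 60 N. Pads are 20 mm wide; open, the fingers measure 119 mm over their backs; the gripper's body (75 mm by 180 mm) begins 59 mm behind the grasp point.
Start: joints at [-76.639, 7.093, 94.555, -0, 78.352, -4.733], TCP at [0.202, -0.618, 0.215] pointing down, gripper open.
Joint ranges: [-149.61, 149.61], [-58.7, 133.49], [1.44, 155.28], [-77.14, 257.14], [18.33, 153.61], [-166.67, 166.67]. Speed limits (degrees/s): [147.25, 147.25, 180, 180, 180, 180].

## Interface

Orientations are given as [roll, pitch, yaw] about the fixed x, y, z axes, in that order (R = Rz(yaw) Ry(pitch) Rx(roll)).
In Python, from cell import r gives the robot as it stands.
- The arm moves only by the tool drive_tool, never from a script. Its argument "steps" is a list that holds one entry, the list of rows, each a list of 7 numbers: the opening, from -1 (shut) to 1 (fully open), so that 0 is half open, then the shift along the tool's x, y, z in mm, then the turn, a rotation vector about the tool's x, y, z in rad. In form: [[[claw, tx, ty, tz, ax, ay, az], ...]]. A call has exactly 10 rows; each row shifts and turns the pose as measured when the row begins, along the tool's axes as they then stand; what a row does not reach is not made up. A row lasts 1/10 s, in which the tool goes at most 50 mm and 8.59 degrees, less where a joint would pass 70% of its speed; a pose out of reach is approached as far as the arm can. A call is refused whole if a number of a shift passes 50 or a number of a turn 0.15, either way. A call with a gripper value outside its range is refused whole. The fingers move at their own pace and stop on an object; "force" is the grip in N (left out, the last holds). Time passes only in rows, so rows that do not move let the fingers close, or fill a call up. It gives the time, the measured TCP pose, the force and the opening at its end, in the units of the state.
- r.get_state(): the state, without advancing time (a new reading comes with each control period).
- r.snapshot(name): name is "scene" or "top"; returns a dict with "pixels" (400x640x3 uint8, red, green, blue), "K" (3x3 intrinsics, pixels), "k1" (the pictures are not rectified: a ray, as slopes to the right and down, at radius r is drawn at 1 + k1 r^2 times it, then the intrinsics apply), "origin" and "rotation" of the camera in the world. Camera axes: x right, y down, z forward; pixel columns grow to the right and rows downward; lengths in m; the calibration is good to about 2 mm. A picture is of the moment at which its call begins. There is no depth.
- r.hand_in(): hands the job in, once; it reports no verdict.
The state is a dict: "clock": time; "qpos": joint angles; "qvel": joint speeds; "joint_efforts": joint torques, N m; "eef_pos": TCP position; "tcp_rot": TCP orientation; "ft_force": force on the tool from outside, world axes, zero at the start; "wrist_torque": the same for the moment, N m; "opening": opening from 0.0 (shut) to 1.0 (fully open).
Only numpy, scipy, OpenCV 4.12 (cv2) and the standard library are available. Lean on these libraries where they do the work, as an engineer would, in place of code of your own. Each camera call takes 0.05 s, during which the arm holds its last target.

## Working session

There is one attempt and no reset: what is moved stays moved. The work goes in short steps, Python scripts to look and compute and a tool call to move; the robot and the scene stay as the last step left them, time stands still between calls to the robot, and variables do not carry over. Pictures are saved under pics/ and viewed, and the job is handed in when it is done.

Besides the shell and the picture viewer there is one more tool, called by a JSON object that holds its "method" and its "body". drive_tool: Moves the arm, as the interface text tells. Its arguments: {"type":"object","properties":{"steps":{"type":"array"},"force":{"type":"number"}},"required":["steps"]}

```bash
ls; mkdir -p pics; python3 - <<'E'
from cell import r
import cv2,json,numpy as np
for n in ["scene","top"]:
    s=r.snapshot(n); cv2.imwrite(f"pics/{n}0.png",cv2.cvtColor(s["pixels"],cv2.COLOR_RGB2BGR))
    print(n,s["K"],s["k1"],s["origin"],s["rotation"])
    np.savez(f"{n}0.npz",**s)
print(r.get_state())
print(r.grip_point_offset)
E
```

```text
pics
scene [[424.18637941   0.         318.67102426]
 [  0.         424.18637941 204.92234026]
 [  0.           0.           1.        ]] -0.09552647228117883 [ 1.21161371 -0.00277911  1.01488413] [-1.42848737e+02  8.36965613e-02  8.94900184e+01]
top [[498.54756294   0.         318.28042301]
 [  0.         498.54756294 198.15612096]
 [  0.           0.           1.        ]] 0.05410642313412619 [ 4.24141581e-01 -5.82562625e-04  1.46529671e+00] [-175.24347314    0.63204916  -90.11807639]
{'clock': 0.1, 'qpos': array([-7.66391073e+01,  7.12845717e+00,  9.46243768e+01, -9.65250388e-04,
        7.83526940e+01, -4.73423375e+00]), 'qvel': array([-0.05428053, -0.02668289, -0.1325647 ,  0.08847071, -0.03127224,
        0.07800648]), 'joint_efforts': array([ 4.47189814e-04, -4.18882012e+01, -3.61097038e+01,  7.76589895e-02,
        4.61254595e-02, -6.67781546e-05]), 'eef_pos': array([ 0.20170489, -0.61730976,  0.21354409]), 'tcp_rot': array([-9.01052459e+01,  7.76784336e-03, -1.61904685e+02]), 'ft_force': array([-0.40602235,  0.1982203 ,  0.42657463]), 'wrist_torque': array([-0.00277368,  0.02532288, -0.04916261]), 'opening': 1.0036359980710896}
0.0188
```

View pics/scene0.png

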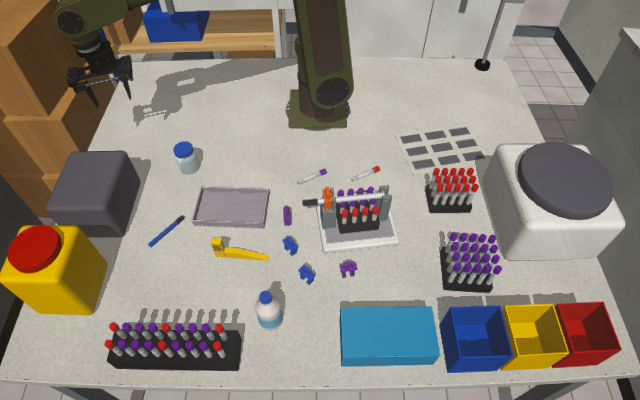

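View pics/top0.png

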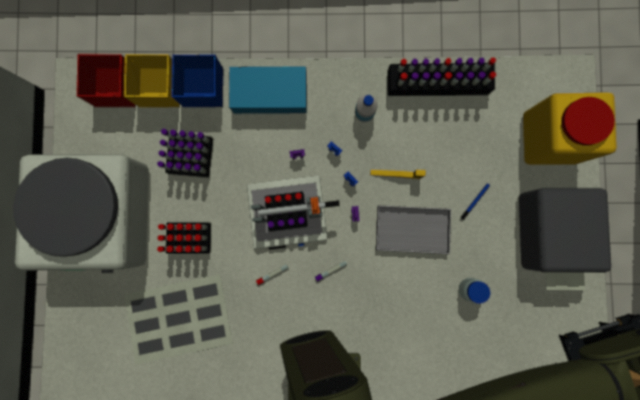

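```bash
cat > h.py <<'E'
import numpy as np, cv2
from scipy.spatial.transform import Rotation as R
def dist(s): return np.array([s["k1"],0,0,0,0],float)
def Rc(s): return R.from_euler('xyz',s["rotation"],degrees=True).as_matrix()
def ray(s,px):
    p=np.array(px,float).reshape(-1,2)
    # iterative invert
    K=s["K"]; d=np.c_[(p[:,0]-K[0,2])/K[0,0],(p[:,1]-K[1,2])/K[1,1]]; u=d.copy()
    for _ in range(30): u=d/(1+s["k1"]*(u**2).sum(1,keepdims=True))
    v=np.c_[u,np.ones(len(u))]@Rc(s).T
    return v
def onz(s,px,z):
    v=ray(s,px); o=np.array(s["origin"]); return o+v*((z-o[2])/v[:,2:3])
def tri(s1,p1,s2,p2):
    a,b=ray(s1,p1)[0],ray(s2,p2)[0]; a/=np.linalg.norm(a); b/=np.linalg.norm(b)
    o1,o2=np.array(s1["origin"]),np.array(s2["origin"])
    t=np.linalg.lstsq(np.c_[a,-b],o2-o1,rcond=None)[0]
    P,Q=o1+a*t[0],o2+b*t[1]; return (P+Q)/2,np.linalg.norm(P-Q)
def proj(s,P):
    P=np.array(P,float).reshape(-1,3); M=Rc(s).T
    rv=cv2.Rodrigues(M)[0]; return cv2.projectPoints(P,rv,-M@np.array(s["origin"],float),s["K"],dist(s))[0].reshape(-1,2)
def crop(s,name,x0,y0,x1,y1,k):
    im=cv2.cvtColor(s["pixels"],cv2.COLOR_RGB2BGR)[y0:y1,x0:x1]
    cv2.imwrite("pics/"+name,cv2.resize(im,None,fx=k,fy=k,interpolation=cv2.INTER_CUBIC))
E
python3 - <<'E'
from h import *
S=np.load("scene0.npz");T=np.load("top0.npz")
crop(S,"s_mix.png",270,160,410,260,5.5)
crop(T,"t_mix.png",235,160,365,255,6)
crop(S,"s_wedge.png",180,170,300,270,6)
crop(T,"t_wedge.png",360,155,460,265,5)
print(proj(S,onz(S,[[300,200]],0.1)))
E
```

```text
[[300. 200.]]
```

View pics/s_mix.png

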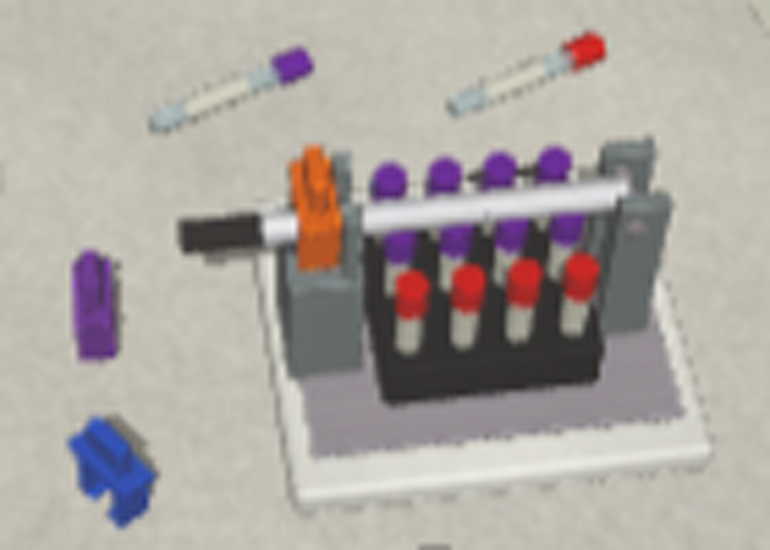

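View pics/t_mix.png

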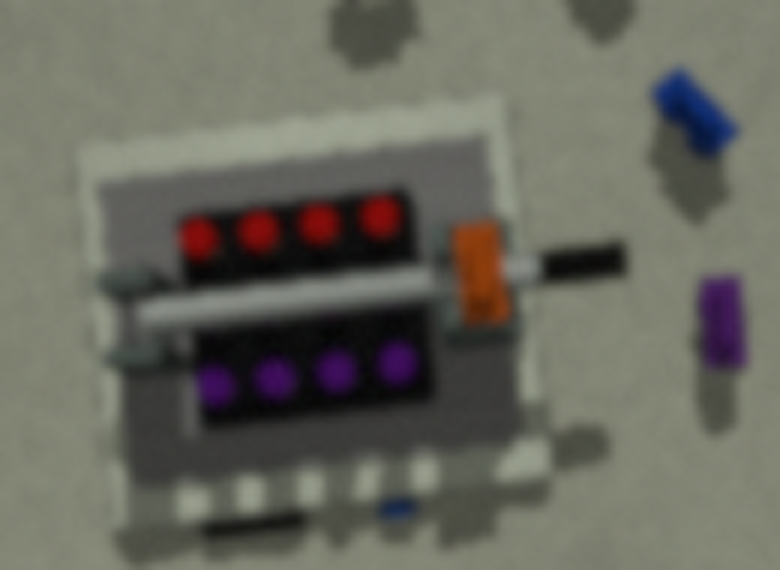

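View pics/s_wedge.png

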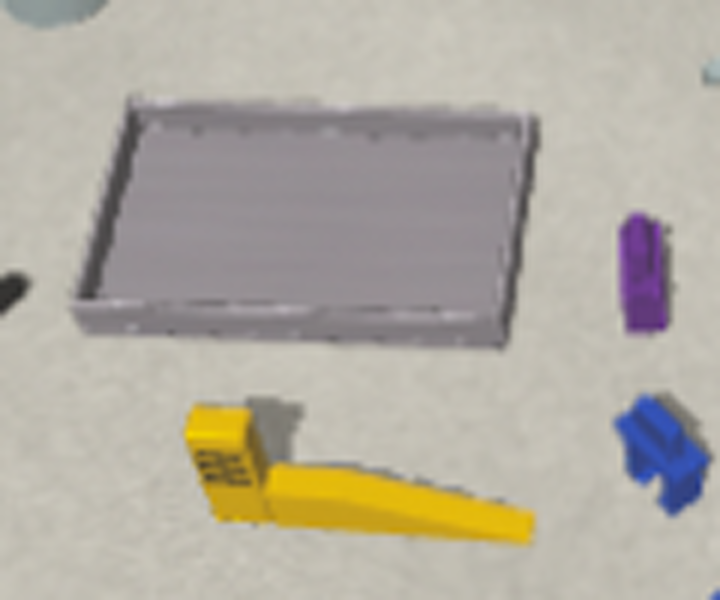

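View pics/t_wedge.png

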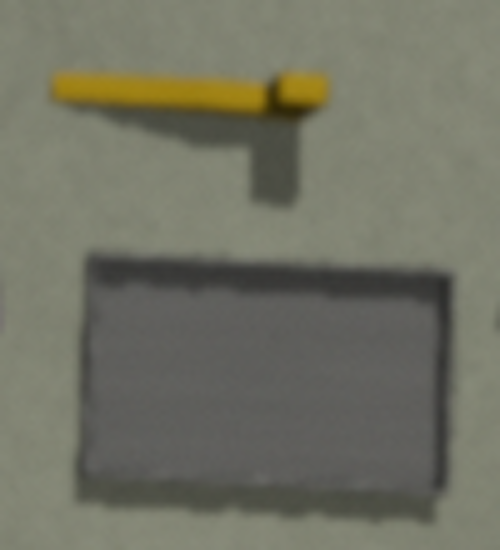

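```bash
python3 - <<'E'
from h import *
S=np.load("scene0.npz");T=np.load("top0.npz")
def show(n,s,mask,box):
    x0,y0,x1,y1=box; m=np.zeros(mask.shape,np.uint8); m[y0:y1,x0:x1]=mask[y0:y1,x0:x1]
    c=max(cv2.findContours(m,cv2.RETR_EXTERNAL,cv2.CHAIN_APPROX_NONE)[0],key=cv2.contourArea)
    rr=cv2.minAreaRect(c); print(n,cv2.contourArea(c),rr); print(np.round(cv2.boxPoints(rr),1).tolist()); return m,rr
for n,s,box in(("S",S,(200,220,280,270)),("T",T,(360,160,435,190))):
    hsv=cv2.cvtColor(s["pixels"],cv2.COLOR_RGB2HSV)
    y=((hsv[...,0]>18)&(hsv[...,0]<32)&(hsv[...,1]>150)&(hsv[...,2]>60)).astype(np.uint8)
    show(n+" yellow",s,y,box)
    if n=="T":
        # centre line of blade per column
        for u in range(368,428,3):
            col=s["pixels"][160:190,u].astype(float); w=np.clip(col[:,0]-col[:,2]-40,0,None)
            print(u,round((w*np.arange(160,190)).sum()/max(w.sum(),1),2),round(w.sum()),end="; ")
        print()
        # bar centre: per column profile
        g=s["pixels"].astype(float)
        for u in list(range(258,306,4)):
            col=g[195:225,u].mean(1); i=col.argmax(); w=np.clip(col-110,0,None)*(abs(np.arange(30)-i)<5); print(u,195+i,round((w*np.arange(195,225)).sum()/max(w.sum(),1),2),round(col.max()),end="; ")
        print()
        for u in range(324,344,2):
            col=g[190:217,u].mean(1); w=np.clip(80-col,0,None); print(u,round((w*np.arange(190,217)).sum()/max(w.sum(),1),2),round(w.sum()),end="; ")
        print()
    o=((hsv[...,0]<16)&(hsv[...,1]>170)&(hsv[...,2]>60)).astype(np.uint8)
    show(n+" orange",s,o,(300,170,345,225))
E
```

```text
S yellow 490.0 ((239.45904541015625, 248.9508514404297), (58.486087799072266, 18.288219451904297), 5.194429397583008)
[[209.5, 255.39999389648438], [211.1999969482422, 237.1999969482422], [269.3999938964844, 242.5], [267.79998779296875, 260.70001220703125]]
S orange 113.5 ((327.1586608886719, 197.40345764160156), (20.927461624145508, 7.557138919830322), 85.2363510131836)
[[322.5, 187.3000030517578], [330.1000061035156, 186.6999969482422], [331.79998779296875, 207.5], [324.29998779296875, 208.10000610351562]]
T yellow 255.0 ((397.5, 173.5), (7.0, 53.0), 90.0)
[[371.0, 170.0], [424.0, 170.0], [424.0, 177.0], [371.0, 177.0]]
368 0.0 0; 371 171.83 302; 374 171.97 449; 377 172.1 445; 380 172.23 471; 383 172.39 459; 386 172.61 480; 389 172.77 461; 392 172.9 477; 395 173.07 469; 398 173.19 476; 401 173.3 489; 404 173.58 506; 407 173.85 502; 410 174.09 496; 413 174.25 189; 416 172.38 378; 419 172.38 545; 422 172.5 536; 425 172.31 166; 
258 212 212.0 111; 262 211 211.03 137; 266 211 210.81 132; 270 210 210.1 137; 274 210 209.84 132; 278 209 209.11 135; 282 209 208.92 131; 286 208 208.16 134; 290 208 207.99 132; 294 207 207.26 133; 298 207 206.96 132; 302 206 206.35 130; 
324 0.0 0; 326 204.13 230; 328 203.9 283; 330 203.69 281; 332 203.49 289; 334 203.29 282; 336 202.94 274; 338 202.92 171; 340 0.0 0; 342 0.0 0; 
T orange 83.0 ((314.689208984375, 205.1351318359375), (15.289106369018555, 6.904757499694824), 80.53767395019531)
[[310.0, 198.1999969482422], [316.79998779296875, 197.0], [319.3999938964844, 212.10000610351562], [312.5, 213.1999969482422]]
```

```bash
cat > m0.py <<'E'
from h import *
S=np.load("scene0.npz");T=np.load("top0.npz")
f=lambda s,p,z: np.round(onz(s,p,z)*1000,1).tolist()
# bar line in top
us=np.r_[np.arange(262,304,4),np.arange(326,337,2)]
vs=[211.03,210.81,210.1,209.84,209.11,208.92,208.16,207.99,207.26,206.96,206.35,204.13,203.9,203.69,203.49,203.29,202.94]
k=np.polyfit(us,vs,1);print(k,np.round(np.polyval(k,us)-vs,2))
print("bar",f(T,[[262,np.polyval(k,262)],[303,np.polyval(k,303)],[325,np.polyval(k,325)],[338.8,np.polyval(k,338.8)]],0.118))
b=onz(T,[[262,np.polyval(k,262)],[338.8,np.polyval(k,338.8)]],0.118); d=b[0]-b[1]; print("bar hinge-dir yaw",np.degrees(np.arctan2(d[1],d[0])))
# scene: rubber dark end
g=S["pixels"].astype(float).mean(2)
for u in range(298,320,1):
    col=g[192:212,u]; w=np.clip(70-col,0,None); print(u,round((w*np.arange(192,212)).sum()/max(w.sum(),1),2),round(w.sum()),end="; ")
print()
print("clip tab top",f(T,[[314.7,205.1]],0.155))
# wedge
uu=np.arange(374,411,3); v=[171.97,172.1,172.23,172.39,172.61,172.77,172.9,173.07,173.19,173.3,173.58,173.85,174.09]
zz=lambda u:0
tip=onz(T,[[370.3,171.8]],0.002); 
print("tip T",tip*1000,"handle top T",f(T,[[419.5,172.4]],0.075),"blade end",f(T,[[410,174.0]],0.028))
hsv=cv2.cvtColor(S["pixels"],cv2.COLOR_RGB2HSV)
y=((hsv[...,0]>18)&(hsv[...,0]<32)&(hsv[...,1]>150)&(hsv[...,2]>60))
for v in range(234,262): 
    x=np.where(y[v,200:280])[0]+200
    if len(x): print(v,x.min(),x.max(),end=" | ")
E
python3 m0.py
python3 - <<'E'
from h import *
T=np.load("top0.npz")
im=T["pixels"].astype(int)
print(im[172,364:378].tolist()); print(im[172,408:430].tolist()); 
print(im[203,318:345,0].tolist())
S=np.load("scene0.npz");print(S["pixels"][203,296:322].mean(1).round().tolist())
E
```

```text
[-1.08100603e-01  2.39293286e+02] [-0.06 -0.27  0.01 -0.17  0.13 -0.11  0.22 -0.05  0.25  0.12  0.3  -0.08
 -0.06 -0.07 -0.09 -0.1   0.03]
bar [[501.9, 166.5, 118.0], [513.6, 55.5, 118.0], [519.9, -4.1, 118.0], [523.9, -41.5, 118.0]]
bar hinge-dir yaw 96.01893760718241
298 0.0 0; 299 0.0 0; 300 0.0 0; 301 0.0 0; 302 0.0 0; 303 201.59 7; 304 202.79 61; 305 202.52 53; 306 202.55 54; 307 202.48 57; 308 202.44 58; 309 202.07 65; 310 202.05 66; 311 202.03 69; 312 202.06 68; 313 201.87 63; 314 201.9 66; 315 201.69 60; 316 201.33 57; 317 0.0 0; 318 0.0 0; 319 0.0 0; 
clip tab top [[514.9, 23.1, 155.0]]
tip T [[ 623.57698777 -138.46580006    2.        ]] handle top T [[611.3, -268.8, 75.0]] blade end [[613.1, -250.5, 28.0]]
238 212 220 | 239 211 221 | 240 211 221 | 241 211 221 | 242 211 221 | 243 211 222 | 244 212 222 | 245 212 222 | 246 212 223 | 247 215 227 | 248 213 238 | 249 216 242 | 250 214 246 | 251 214 251 | 252 215 256 | 253 215 259 | 254 216 263 | 255 216 268 | 256 216 268 | 257 227 268 | 258 240 268 | 259 254 267 | 260 266 267 | [[123, 127, 110], [124, 127, 111], [125, 128, 112], [126, 129, 112], [127, 130, 111], [125, 122, 97], [130, 117, 66], [147, 122, 35], [156, 128, 23], [157, 128, 19], [158, 129, 21], [159, 131, 22], [159, 130, 22], [159, 130, 22]]
[[157, 131, 40], [157, 132, 43], [157, 133, 48], [154, 130, 49], [139, 118, 47], [104, 90, 42], [78, 67, 28], [94, 77, 17], [133, 109, 16], [155, 127, 20], [161, 132, 23], [161, 132, 22], [161, 132, 22], [162, 132, 22], [161, 133, 22], [162, 133, 24], [156, 129, 33], [142, 126, 62], [132, 127, 96], [128, 130, 111], [130, 133, 116], [130, 133, 116]]
[138, 129, 126, 129, 129, 122, 100, 61, 30, 19, 17, 15, 18, 16, 14, 13, 13, 14, 13, 20, 39, 76, 112, 127, 128, 129, 130]
[196.0, 194.0, 190.0, 190.0, 192.0, 192.0, 128.0, 68.0, 57.0, 57.0, 57.0, 57.0, 57.0, 57.0, 57.0, 57.0, 57.0, 57.0, 56.0, 56.0, 56.0, 75.0, 171.0, 179.0, 174.0, 161.0]
```

```bash
python3 - <<'E'
from h import *
S=np.load("scene0.npz");T=np.load("top0.npz")
p=lambda *a: print(*[np.round(np.array(x)*1000,1) for x in a])
p(*tri(S,[310,202.1],T,[332,203.4]))
p(onz(S,[[310,201.9]],.124)[0], onz(T,[[332,203.4]],.118)[0])
p(*tri(S,[216.6,240],T,[419.5,172.4]));p(onz(S,[[216.6,240]],.075)[0])
p(*tri(S,[268.7,257.3],T,[370.0,171.8])); p(onz(S,[[268.7,257.3]],.001)[0])
# tray rim
c=[[377.6,206.9],[450.6,209.6],[448.6,253],[376.2,251.5]]
q=onz(T,c,.025);p(q,q.mean(0)); 
c=[[201.7,186.5],[269.3,189.6],[264.2,227.3],[192.8,224.5]]
# scene crop corners from s_wedge /6 : rim outer
c=[[180+x/6,170+y/6] for x,y in [(130,97),(540,117),(505,345-28),(73,330-25)]]
q=onz(S,c,.025);p(q,q.mean(0))
E
```

```text
[522.  -22.1 117.5] 2.0
[526.3 -21.  124. ] [521.9 -23.1 118. ]
[ 611.5 -268.6   73.2] 1.1
[ 612.6 -267.5   75. ]
[ 623.5 -136.9    2.3] 1.3
[ 622.7 -136.4    1. ]
[[ 518.2 -156.3   25. ]
 [ 509.9 -365.2   25. ]
 [ 385.9 -356.4   25. ]
 [ 390.1 -150.6   25. ]] [ 451.  -257.1   25. ]
[[ 386.1 -354.3   25. ]
 [ 401.8 -143.8   25. ]
 [ 523.9 -153.    25. ]
 [ 515.3 -361.5   25. ]] [ 456.8 -253.2   25. ]
```

```bash
cat > plan.py <<'E'
import sys
from h import *
from cell import r
# usage: plan.py x y z yaw n (mm, deg) -> per-row tool shift/turn over n rows, tool kept pointing down
x,y,z,yaw,n=map(float,sys.argv[1:6]); n=int(n)
s=r.get_state(); p=np.array(s["eef_pos"])*1000; R0=R.from_euler('xyz',s["tcp_rot"],degrees=True)
R1=R.from_euler('xyz',[-90,0,yaw],degrees=True); rv=(R0.inv()*R1).as_rotvec()
print("t",round(s["clock"],2),"pos",p.round(1),"rot",np.round(s["tcp_rot"],2),"open",round(s["opening"],3),"F",np.round(s["ft_force"],1))
d=(np.array([x,y,z])-p)
print("world d",d.round(1),"tool total",R0.inv().apply(d).round(1),"rv",rv.round(4))
for i in range(n):
    Ri=R0*R.from_rotvec(rv*i/n); print(np.r_[Ri.inv().apply(d/n),rv/n].round(3).tolist()) if i in(0,n//2,n-1) else 0
E
python3 plan.py 350 -330 270 -161.9 10
```

```text
t 0.1 pos [ 201.7 -617.3  213.5] rot [-9.011e+01  1.000e-02 -1.619e+02] open 1.004 F [-0.4  0.2  0.4]
world d [148.3 287.3  56.5] tool total [-230.2  -56.  -227.1] rv [ 0.0018 -0.0001 -0.0001]
[-23.021, -5.601, -22.714, 0.0, -0.0, -0.0]
[-23.021, -5.623, -22.708, 0.0, -0.0, -0.0]
[-23.022, -5.641, -22.703, 0.0, -0.0, -0.0]
```

{"method": "drive_tool", "body": {"steps": [[[1, -23, -6, -23, 0, 0, 0], [1, -23, -6, -23, 0, 0, 0], [1, -23, -6, -23, 0, 0, 0], [1, -23, -6, -23, 0, 0, 0], [1, -23, -6, -23, 0, 0, 0], [1, -23, -6, -23, 0, 0, 0], [1, -23, -6, -23, 0, 0, 0], [1, -23, -6, -23, 0, 0, 0], [1, -23, -6, -23, 0, 0, 0], [1, -23, -6, -23, 0, 0, 0]]], "force": 50}}

```text
clock: 1.1
eef_pos: [0.3506, -0.3166, 0.2688]
tcp_rot: [-90.9, -0.1, -162.3]
ft_force: [-0.3, 0.1, -0.1]
opening: 1.001
```

```bash
python3 plan.py 611 -269 200 -95.3 10
```

```text
t 1.1 pos [ 350.6 -316.6  268.8] rot [-9.0850e+01 -6.0000e-02 -1.6235e+02] open 1.001 F [-0.3  0.1 -0.1]
world d [260.4  47.6 -68.8] tool total [-262.7   68.    34.6] rv [ 0.0138 -1.1702 -0.0077]
[-26.27, 6.802, 3.46, 0.001, -0.117, -0.001]
[-20.027, 6.784, 17.356, 0.001, -0.117, -0.001]
[-10.071, 6.854, 24.494, 0.001, -0.117, -0.001]
```

{"method": "drive_tool", "body": {"steps": [[[1, -26, 7, 3, 0, -0.117, 0], [1, -25.5, 7, 6, 0, -0.117, 0], [1, -25, 7, 9, 0, -0.117, 0], [1, -23.5, 7, 12, 0, -0.117, 0], [1, -22, 7, 15, 0, -0.117, 0], [1, -20, 7, 17, 0, -0.117, 0], [1, -18, 7, 19, 0, -0.117, 0], [1, -15.5, 7, 21.5, 0, -0.117, 0], [1, -13, 7, 23, 0, -0.117, 0], [1, -10, 7, 24.5, 0, -0.117, 0]]]}}

```text
clock: 2.1
eef_pos: [0.6163, -0.2531, 0.1943]
tcp_rot: [-90.4, 0.7, -92.4]
ft_force: [0.1, 0.5, -0.1]
opening: 0.999
```

```bash
python3 plan.py 611.3 -269.5 110 -95.3 8
```

```text
t 2.1 pos [ 616.3 -253.1  194.3] rot [-90.44   0.71 -92.37] open 0.999 F [ 0.1  0.5 -0.1]
world d [ -5.  -16.4 -84.3] tool total [17.7 84.1 -3.7] rv [ 0.008   0.0511 -0.0122]
[2.207, 10.51, -0.461, 0.001, 0.006, -0.002]
[2.155, 10.521, -0.448, 0.001, 0.006, -0.002]
[2.115, 10.53, -0.439, 0.001, 0.006, -0.002]
```

{"method": "drive_tool", "body": {"steps": [[[1, 4, 16, -1, 0.002, 0.01, -0.002], [1, 4, 16, -1, 0.002, 0.01, -0.003], [1, 4, 16, -1, 0.002, 0.01, -0.003], [1, 3, 16, -1, 0.001, 0.01, -0.002], [1, 2, 12, 0, 0, 0.008, -0.002], [1, 0, 4, 0, 0, 0, 0], [1, 0, 0, 0, 0, 0, 0], [1, 0, 0, 0, 0, 0, 0], [1, 0, 0, 0, 0, 0, 0], [1, 0, 0, 0, 0, 0, 0]]]}}

```text
clock: 3.1
eef_pos: [0.609, -0.2687, 0.1053]
tcp_rot: [-90.4, 0.1, -95.4]
ft_force: [-0.5, -0.2, -0.1]
opening: 1.0
```

```bash
python3 plan.py 611.3 -269.5 31 -95.3 8
```

```text
t 3.1 pos [ 609.  -268.7  105.3] rot [-9.040e+01  9.000e-02 -9.542e+01] open 1.0 F [-0.5 -0.2 -0.1]
world d [  2.3  -0.8 -74.3] tool total [ 0.7 74.3  2.9] rv [ 0.007  -0.002  -0.0016]
[0.087, 9.283, 0.358, 0.001, -0.0, -0.0]
[0.079, 9.284, 0.325, 0.001, -0.0, -0.0]
[0.074, 9.285, 0.301, 0.001, -0.0, -0.0]
```

{"method": "drive_tool", "body": {"steps": [[[1, 0, 14, 1, 0.003, 0, 0], [1, 0, 14, 1, 0.003, 0, 0], [1, 0, 14, 0.5, 0.002, 0, 0], [1, 0, 14, 0, 0, 0, 0], [1, 0, 12, 0, 0, 0, 0], [1, 0, 5, 0, 0, 0, 0], [1, 0, 0, 0, 0, 0, 0], [1, 0, 0, 0, 0, 0, 0], [1, 0, 0, 0, 0, 0, 0], [1, 0, 0, 0, 0, 0, 0]]]}}

```text
clock: 4.1
eef_pos: [0.6118, -0.2686, 0.0256]
tcp_rot: [-89.9, 0.1, -95.4]
ft_force: [-0.8, 0.7, 0.0]
opening: 1.0
```

```bash
python3 plan.py 611.3 -269.5 31 -95.3 8;python3 - <<'E'
from h import *
from cell import r
s=r.snapshot("top");crop(s,"t1.png",350,120,470,210,6)
s=r.snapshot("scene");crop(s,"s1.png",170,180,300,280,6)
E
```

```text
t 4.1 pos [ 611.8 -268.6   25.6] rot [-8.99e+01  9.00e-02 -9.54e+01] open 1.0 F [-0.8  0.7  0. ]
world d [-0.5 -0.9  5.4] tool total [ 0.9 -5.4 -0.4] rv [-0.0017 -0.0017 -0.0016]
[0.113, -0.669, -0.056, -0.0, -0.0, -0.0]
[0.114, -0.669, -0.056, -0.0, -0.0, -0.0]
[0.114, -0.669, -0.057, -0.0, -0.0, -0.0]
```

View pics/t1.png

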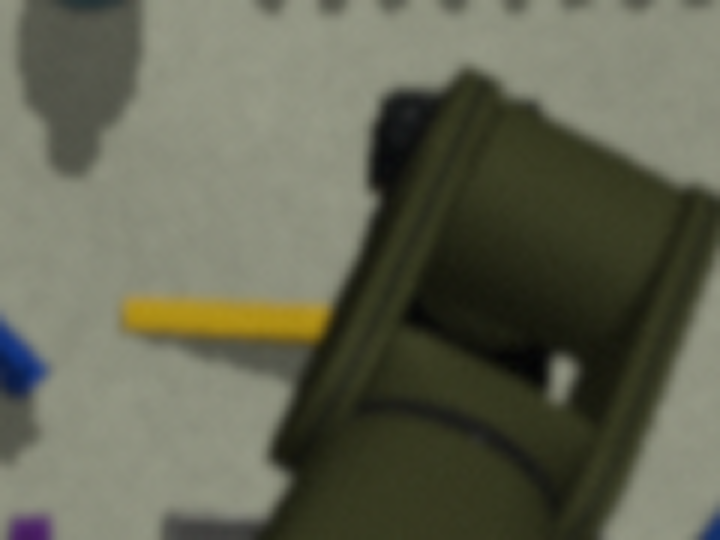

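View pics/s1.png

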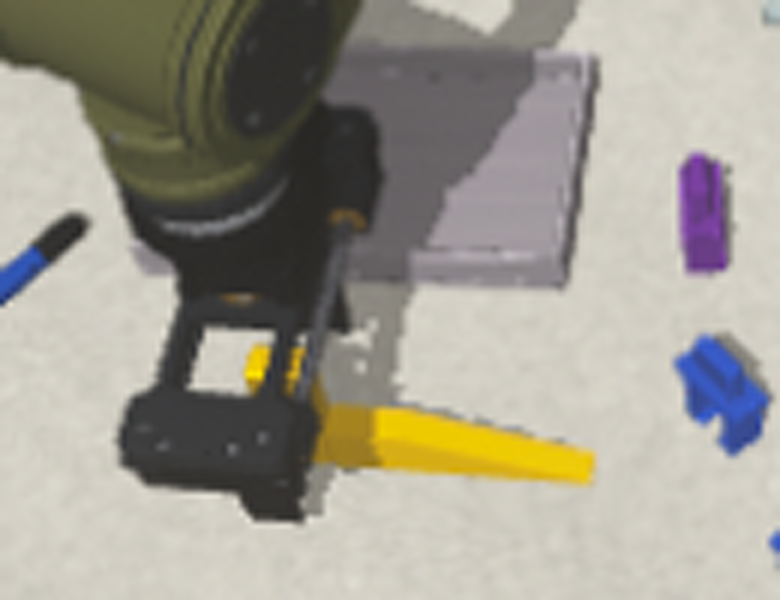

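The scene crop shows the handle between the open fingers. The wedge tip has not moved, at scene (269,257). I'll come up 5 mm and close.

{"method": "drive_tool", "body": {"steps": [[[1, 0.5, -3, -0.5, 0, 0, 0], [1, 0.5, -2, 0, 0, 0, 0], [-1, 0, 0, 0, 0, 0, 0], [-1, 0, 0, 0, 0, 0, 0], [-1, 0, 0, 0, 0, 0, 0], [-1, 0, 0, 0, 0, 0, 0], [-1, 0, 0, 0, 0, 0, 0], [-1, 0, 0, 0, 0, 0, 0], [-1, 0, 0, 0, 0, 0, 0], [-1, 0, 0, 0, 0, 0, 0]]], "force": 50}}

```text
clock: 5.2
eef_pos: [0.6119, -0.2701, 0.0325]
tcp_rot: [-89.8, 0.0, -95.4]
ft_force: [-0.5, -0.3, 0.3]
opening: 0.38
```

```bash
python3 plan.py 580 -220 210 -84 10
```

```text
t 5.2 pos [ 611.9 -270.1   32.5] rot [-8.979e+01  4.000e-02 -9.540e+01] open 0.38 F [-0.5 -0.3  0.3]
world d [-31.9  50.1 177.5] tool total [ -47.  -177.6  -35.8] rv [-0.0038 -0.199  -0.0004]
[-4.697, -17.763, -3.576, -0.0, -0.02, -0.0]
[-5.027, -17.758, -3.125, -0.0, -0.02, -0.0]
[-5.258, -17.754, -2.743, -0.0, -0.02, -0.0]
```

{"method": "drive_tool", "body": {"steps": [[[-1, 0, 0, 0, 0, 0, 0], [-1, 0, 0, 0, 0, 0, 0], [-1, 0, 0, 0, 0, 0, 0], [-1, 0, 0, 0, 0, 0, 0], [-1, 0, 0, 0, 0, 0, 0], [-1, 0, 0, 0, 0, 0, 0], [-1, 0, 0, 0, 0, 0, 0], [-1, 0, 0, 0, 0, 0, 0], [-1, 0, -6, 0, 0, 0, 0], [-1, 0, -14, 0, 0, 0, 0]]]}}

```text
clock: 6.2
eef_pos: [0.6097, -0.269, 0.0503]
tcp_rot: [-90.1, 0.2, -95.4]
ft_force: [-0.4, -0.2, -0.8]
opening: 0.189
```

```bash
python3 plan.py 580 -220 220 -84 10
```

```text
t 6.2 pos [ 609.7 -269.    50.3] rot [-90.1    0.17 -95.4 ] open 0.189 F [-0.4 -0.2 -0.8]
world d [-29.7  49.  169.7] tool total [ -46.5 -169.5  -34.5] rv [ 0.0014 -0.1989 -0.0031]
[-4.649, -16.952, -3.45, 0.0, -0.02, -0.0]
[-4.942, -16.962, -2.96, 0.0, -0.02, -0.0]
[-5.14, -16.97, -2.549, 0.0, -0.02, -0.0]
```

```bash
python3 plan.py 534.4 -141.4 200 -84 10
```

```text
t 6.2 pos [ 609.7 -269.    50.3] rot [-90.1    0.17 -95.4 ] open 0.189 F [-0.4 -0.2 -0.8]
world d [-75.3 127.6 149.7] tool total [-120.4 -149.2  -87.3] rv [ 0.0014 -0.1989 -0.0031]
[-12.039, -14.921, -8.725, 0.0, -0.02, -0.0]
[-12.823, -14.946, -7.477, 0.0, -0.02, -0.0]
[-13.357, -14.967, -6.426, 0.0, -0.02, -0.0]
```

{"method": "drive_tool", "body": {"steps": [[[-1, -2, -28, -2, 0, -0.01, 0], [-1, -5, -28, -4, 0, -0.02, 0], [-1, -10, -28, -8, 0, -0.025, 0], [-1, -16, -25, -11, 0, -0.028, 0], [-1, -18, -20, -12, 0, -0.028, 0], [-1, -20, -12, -12, 0, -0.028, 0], [-1, -20, -6, -12, 0, -0.028, 0], [-1, -18, -3, -11, 0, -0.02, 0], [-1, -12, 0, -6, 0, -0.012, 0], [-1, 0, 0, 0, 0, 0, 0]]]}}

```text
clock: 7.2
eef_pos: [0.5293, -0.1466, 0.2213]
tcp_rot: [-89.2, -0.3, -83.6]
ft_force: [-0.1, -1.1, -1.2]
opening: 0.188
```

```bash
python3 plan.py 534.4 -141.4 163 -84 10; python3 - <<'E'
from h import *
from cell import r
for n,b in (("top",(280,170,420,230)),("scene",(200,150,360,250))):
    s=r.snapshot(n);crop(s,n[0]+"2.png",*b,5); np.savez(n+"2.npz",**s)
E
```

```text
t 7.2 pos [ 529.3 -146.6  221.3] rot [-89.22  -0.27 -83.6 ] open 0.188 F [-0.1 -1.1 -1.2]
world d [  5.1   5.2 -58.3] tool total [-4.9 58.4  4.8] rv [-0.0136  0.007   0.0046]
[-0.485, 5.836, 0.484, -0.001, 0.001, 0.0]
[-0.473, 5.834, 0.522, -0.001, 0.001, 0.0]
[-0.464, 5.832, 0.553, -0.001, 0.001, 0.0]
```

View pics/t2.png

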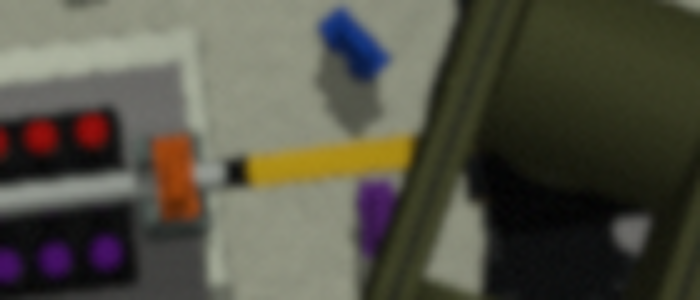

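View pics/s2.png

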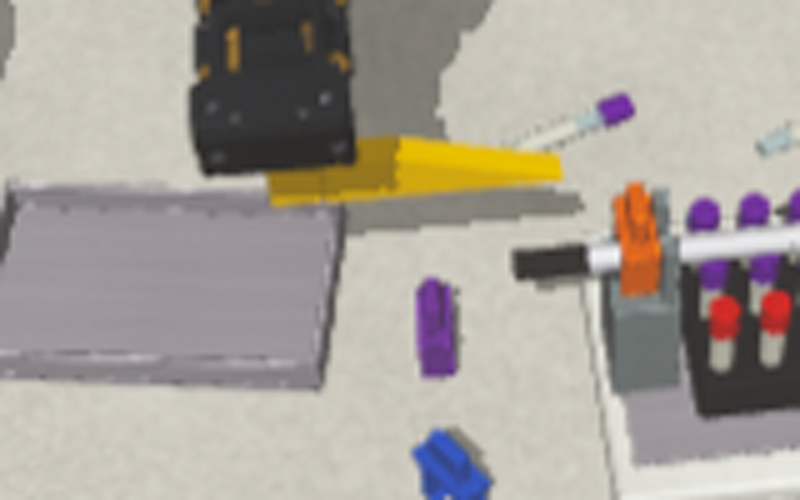

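```bash
cat > tip.py <<'E'
from h import *
import sys
from cell import r
n=sys.argv[1]
S=np.load(f"scene{n}.npz");T=np.load(f"top{n}.npz")
def ymask(s):
    im=s["pixels"].astype(float); return np.clip(im[...,0]-im[...,2]-40,0,None)*(im[...,1]>im[...,0]*0.6)
st=r.get_state();p=st["eef_pos"]
# top blade centreline
w=ymask(T)[190:225]; 
for u in range(322,366,3): 
    c=w[:,u]; print(u,round((c*np.arange(190,225)).sum()/max(c.sum(),1),2),round(c.sum()),end="; ")
print()
w=ymask(S)[170:215]
for u in range(280,330,2):
    c=w[:,u]; x=np.where(c>40)[0]+170; print(u,(x.min(),x.max()) if len(x) else "",end="; ")
print()
print(np.round(p*1000,1))
E
python3 tip.py 2
python3 - <<'E'
from h import *
S=np.load("scene2.npz");T=np.load("top2.npz")
a,e=tri(S,[312.3,183.3],T,[329.3,203.8]);print(a*1000,e*1000)
E
```

```text
322 0.0 0; 325 0.0 0; 328 0.0 0; 331 203.6 542; 334 203.35 565; 337 202.83 573; 340 202.51 580; 343 202.11 588; 346 201.7 574; 349 201.37 590; 352 200.9 597; 355 200.55 575; 358 200.2 588; 361 199.77 438; 364 0.0 0; 
280 (np.int64(177), np.int64(188)); 282 (np.int64(177), np.int64(188)); 284 (np.int64(178), np.int64(188)); 286 (np.int64(178), np.int64(188)); 288 (np.int64(178), np.int64(188)); 290 (np.int64(178), np.int64(187)); 292 (np.int64(178), np.int64(187)); 294 (np.int64(179), np.int64(187)); 296 (np.int64(179), np.int64(187)); 298 (np.int64(179), np.int64(187)); 300 (np.int64(179), np.int64(187)); 302 (np.int64(180), np.int64(186)); 304 (np.int64(180), np.int64(186)); 306 (np.int64(180), np.int64(186)); 308 (np.int64(180), np.int64(186)); 310 (np.int64(180), np.int64(185)); 312 (np.int64(184), np.int64(185)); 314 ; 316 ; 318 ; 320 ; 322 ; 324 (np.int64(200), np.int64(208)); 326 ; 328 (np.int64(187), np.int64(187)); 
[ 530.  -147.7  220.9]
[515.83496602 -14.49472158 187.92488999] 0.9716412895309899
```

{"method": "drive_tool", "body": {"steps": [[[-1, -1, 10, 1, -0.004, 0.001, 0.001], [-1, -1, 10, 1, -0.004, 0.001, 0.001], [-1, -1, 10, 1, -0.003, 0.002, 0.001], [-1, -1, 8, 1, -0.002, 0.002, 0.001], [-1, 0, 6, 0, 0, 0, 0], [-1, 0, 4, 0, 0, 0, 0], [-1, 0, 2, 0, 0, 0, 0], [-1, 0, 0, 0, 0, 0, 0], [-1, 0, 0, 0, 0, 0, 0], [-1, 0, 0, 0, 0, 0, 0]]]}}

```text
clock: 8.3
eef_pos: [0.5339, -0.145, 0.1627]
tcp_rot: [-90.4, 0.1, -84.2]
ft_force: [-0.1, 0.2, -0.6]
opening: 0.188
```

```bash
python3 plan.py 534.4 -141.4 162 -84 10
```

```text
t 8.3 pos [ 533.9 -145.   162.7] rot [-9.037e+01  9.000e-02 -8.422e+01] open 0.188 F [-0.1  0.2 -0.6]
world d [ 0.5  3.6 -0.7] tool total [-3.6  0.7  0.8] rv [ 0.0064 -0.0038 -0.0016]
[-0.355, 0.072, 0.083, 0.001, -0.0, -0.0]
[-0.355, 0.072, 0.083, 0.001, -0.0, -0.0]
[-0.355, 0.072, 0.084, 0.001, -0.0, -0.0]
```

{"method": "drive_tool", "body": {"steps": [[[-1, -2, 1, 0.5, 0.003, -0.002, -0.001], [-1, -2, 1, 0.3, 0.003, -0.001, 0], [-1, 0, 0, 0, 0, 0, 0], [-1, 0, 0, 0, 0, 0, 0], [-1, 0, 0, 0, 0, 0, 0], [-1, 0, 0, 0, 0, 0, 0], [-1, 0, 0, 0, 0, 0, 0], [-1, 0, 0, 0, 0, 0, 0], [-1, 0, 0, 0, 0, 0, 0], [-1, 0, 0, 0, 0, 0, 0]]]}}

```text
clock: 9.3
eef_pos: [0.5351, -0.1408, 0.1621]
tcp_rot: [-89.9, -0.0, -84.0]
ft_force: [0.7, -0.2, -1.6]
opening: 0.186
```

```bash
python3 plan.py 534.4 -141.4 161 -84 10;  python3 - <<'E'
from h import *
from cell import r
for n,b in (("top",(295,180,375,225)),("scene",(280,170,360,230))):
    s=r.snapshot(n);crop(s,n[0]+"3.png",*b,9); np.savez(n+"3.npz",**s)
    print(n,proj(s,[[.5204,-.008,.127],[.5173,.0217,.126],[.5173,.0217,.136]]).round(1).tolist())
E
python3 tip.py 3
```

```text
t 9.3 pos [ 535.1 -140.8  162.1] rot [-8.985e+01 -4.000e-02 -8.403e+01] open 0.186 F [ 0.7 -0.2 -1.6]
world d [-0.7 -0.6 -1.1] tool total [ 0.5  1.1 -0.7] rv [-0.0026 -0.0005  0.0008]
[0.05, 0.113, -0.071, -0.0, -0.0, 0.0]
[0.05, 0.113, -0.071, -0.0, -0.0, 0.0]
[0.05, 0.113, -0.071, -0.0, -0.0, 0.0]
top [[326.4, 203.7], [315.4, 204.9], [315.4, 204.7]]
scene [[314.9, 199.4], [326.0, 198.6], [326.1, 196.3]]
322 0.0 0; 325 0.0 0; 328 202.94 464; 331 202.6 558; 334 202.28 561; 337 201.85 574; 340 201.44 561; 343 201.07 558; 346 200.63 555; 349 200.34 566; 352 199.85 574; 355 199.55 547; 358 197.89 132; 361 0.0 0; 364 0.0 0; 
280 (np.int64(194), np.int64(204)); 282 (np.int64(194), np.int64(204)); 284 (np.int64(194), np.int64(204)); 286 (np.int64(194), np.int64(204)); 288 (np.int64(194), np.int64(204)); 290 (np.int64(194), np.int64(203)); 292 (np.int64(194), np.int64(203)); 294 (np.int64(195), np.int64(203)); 296 (np.int64(195), np.int64(203)); 298 (np.int64(195), np.int64(203)); 300 (np.int64(195), np.int64(203)); 302 (np.int64(195), np.int64(203)); 304 (np.int64(196), np.int64(202)); 306 (np.int64(196), np.int64(202)); 308 (np.int64(196), np.int64(202)); 310 (np.int64(196), np.int64(202)); 312 (np.int64(196), np.int64(202)); 314 (np.int64(197), np.int64(201)); 316 ; 318 ; 320 ; 322 ; 324 (np.int64(200), np.int64(208)); 326 ; 328 (np.int64(187), np.int64(187)); 
[ 535.  -140.8  162.1]
```

View pics/t3.png

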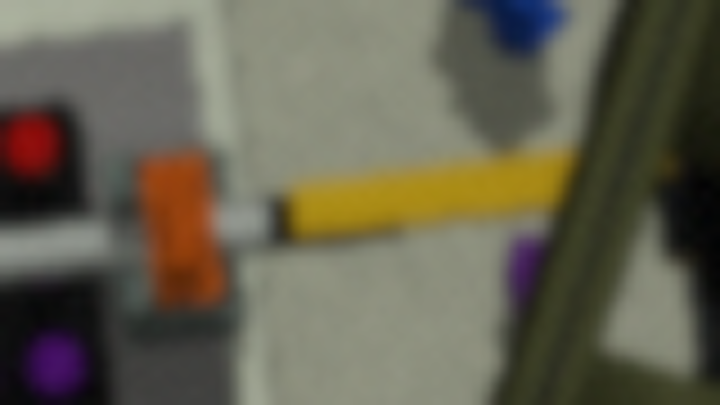

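View pics/s3.png

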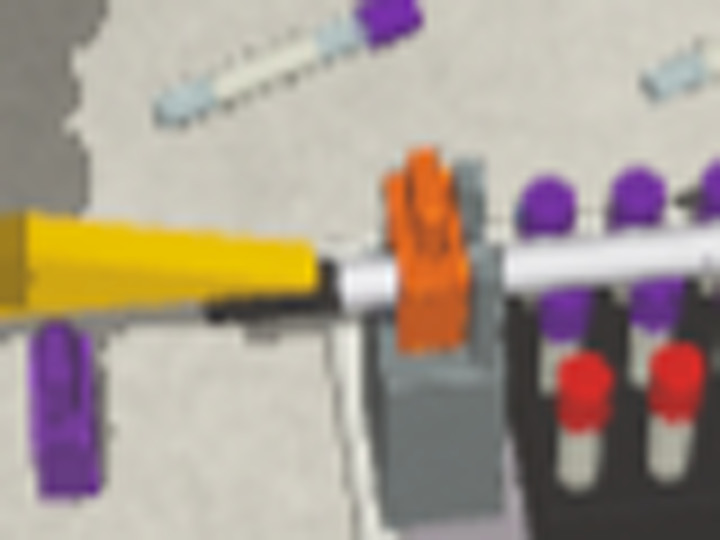

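```bash
python3 - <<'E'
from h import *
T=np.load("top3.npz");S=np.load("scene3.npz")
us=[328,331,334,337,340,343,346,349,352,355];vs=[202.94,202.6,202.28,201.85,201.44,201.07,200.63,200.34,199.85,199.55]
P=[]
for u,v in zip(us,vs):
    s=(u-326.8)*2.65; P.append(onz(T,[[u,v]],.130+.002*1+.026*s/85*1e0)[0])
P=np.array(P)*1000; k=np.polyfit(P[:,1],P[:,0],1);print(P.round(1)); print("yaw",90-np.degrees(np.arctan(k[0])),"x at y=-8:",np.polyval(k,-8), "pred tcp",)
k2=-np.tan(np.radians(6.02));print("bar x at y=-8",519.9+(-8+4.1)*k2)
a,e=tri(S,[315.2,198.9],T,[326.6,203.0]);print(a*1000,e*1000)
E
```

```text
[[522.1 -12.1 133. ]
 [522.8 -20.1 135.4]
 [523.5 -28.1 137.8]
 [524.4 -36.  140.3]
 [525.3 -44.  142.7]
 [526.1 -51.8 145.1]
 [527.  -59.7 147.6]
 [527.6 -67.5 150. ]
 [528.7 -75.3 152.4]
 [529.2 -83.1 154.9]]
yaw 95.90506610768657 x at y=-8: 521.5528897584753 pred tcp
bar x at y=-8 520.311282963681
[522.07400974  -7.74465086 131.29451941] 1.2833573090391242
```

{"method": "drive_tool", "body": {"steps": [[[-1, 0, 1, -1, -0.002, 0, 0], [-1, 0, 0.5, -0.4, 0, 0, 0], [-1, -3, 0, 0, 0, 0, 0], [-1, -3, 0, 0, 0, 0, 0], [-1, -3, 0, 0, 0, 0, 0], [-1, -2, 0, 0, 0, 0, 0], [-1, 0, 0, 0, 0, 0, 0], [-1, 0, 0, 0, 0, 0, 0], [-1, 0, 0, 0, 0, 0, 0], [-1, 0, 0, 0, 0, 0, 0]]]}}

```text
clock: 10.4
eef_pos: [0.5322, -0.1288, 0.1605]
tcp_rot: [-90.0, -0.0, -84.0]
ft_force: [0.1, 0.3, -1.2]
opening: 0.185
```

```bash
python3 plan.py 529.5 -101 160.5 -84 10;  python3 - <<'E'
from h import *
from cell import r
for n,b in (("top",(295,180,375,225)),("scene",(280,170,360,230))):
    s=r.snapshot(n);crop(s,n[0]+"4.png",*b,9); np.savez(n+"4.npz",**s)
E
python3 tip.py 4
```

```text
t 10.4 pos [ 532.2 -128.8  160.5] rot [-8.997e+01 -4.000e-02 -8.400e+01] open 0.185 F [ 0.1  0.3 -1.2]
world d [-2.7 27.8  0. ] tool total [-27.9  -0.    0.2] rv [-0.0004 -0.0001  0.0007]
[-2.791, -0.002, 0.017, -0.0, -0.0, 0.0]
[-2.791, -0.001, 0.017, -0.0, -0.0, 0.0]
[-2.791, -0.001, 0.017, -0.0, -0.0, 0.0]
322 202.98 42; 325 203.86 531; 328 203.48 537; 331 203.17 557; 334 202.72 551; 337 202.37 554; 340 201.97 550; 343 201.63 554; 346 201.3 561; 349 200.82 561; 352 199.78 260; 355 0.0 0; 358 0.0 0; 361 0.0 0; 364 199.0 4; 
280 (np.int64(202), np.int64(204)); 282 (np.int64(194), np.int64(204)); 284 (np.int64(194), np.int64(204)); 286 (np.int64(193), np.int64(204)); 288 (np.int64(193), np.int64(204)); 290 (np.int64(193), np.int64(203)); 292 (np.int64(193), np.int64(203)); 294 (np.int64(194), np.int64(203)); 296 (np.int64(194), np.int64(203)); 298 (np.int64(194), np.int64(203)); 300 (np.int64(194), np.int64(202)); 302 (np.int64(194), np.int64(202)); 304 (np.int64(195), np.int64(202)); 306 (np.int64(195), np.int64(202)); 308 (np.int64(195), np.int64(202)); 310 (np.int64(195), np.int64(202)); 312 (np.int64(195), np.int64(202)); 314 (np.int64(196), np.int64(201)); 316 (np.int64(196), np.int64(201)); 318 (np.int64(196), np.int64(201)); 320 ; 322 ; 324 (np.int64(200), np.int64(208)); 326 ; 328 (np.int64(187), np.int64(187)); 
[ 532.2 -128.8  160.5]
```

View pics/s4.png

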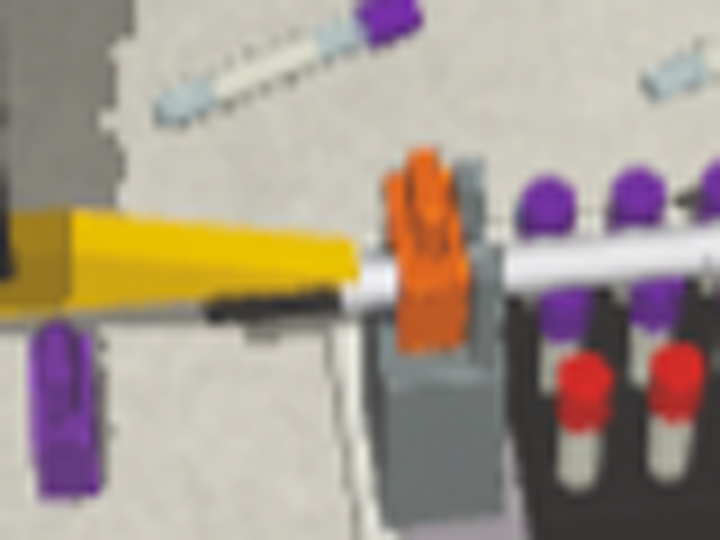

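{"method": "drive_tool", "body": {"steps": [[[-1, -4, 0, 0, 0, 0, 0], [-1, -4, 0, 0, 0, 0, 0], [-1, -4, 0, 0, 0, 0, 0], [-1, -4, 0, 0, 0, 0, 0], [-1, -4, 0, 0, 0, 0, 0], [-1, -3, 0, 0, 0, 0, 0], [-1, -3, 0, 0, 0, 0, 0], [-1, -1, 0, 0, 0, 0, 0], [-1, 0, 0, 0, 0, 0, 0], [-1, 0, 0, 0, 0, 0, 0]]]}}

```text
clock: 11.5
eef_pos: [0.5291, -0.0992, 0.1605]
tcp_rot: [-90.0, -0.0, -84.0]
ft_force: [0.1, -0.2, -1.2]
opening: 0.184
```

```bash
python3 plan.py 529.5 -101 159.5 -84 10;  python3 - <<'E'
from h import *
from cell import r
for n,b in (("top",(285,180,365,225)),("scene",(280,170,360,230))):
    s=r.snapshot(n);crop(s,n[0]+"5.png",*b,9); np.savez(n+"5.npz",**s)
E
```

```text
t 11.5 pos [529.1 -99.2 160.5] rot [-8.997e+01 -3.000e-02 -8.398e+01] open 0.184 F [ 0.1 -0.2 -1.2]
world d [ 0.4 -1.8 -1. ] tool total [1.8 1.  0.2] rv [-0.0005  0.0003  0.0005]
[0.183, 0.099, 0.02, -0.0, 0.0, 0.0]
[0.183, 0.099, 0.02, -0.0, 0.0, 0.0]
[0.183, 0.099, 0.02, -0.0, 0.0, 0.0]
```

View pics/s5.png

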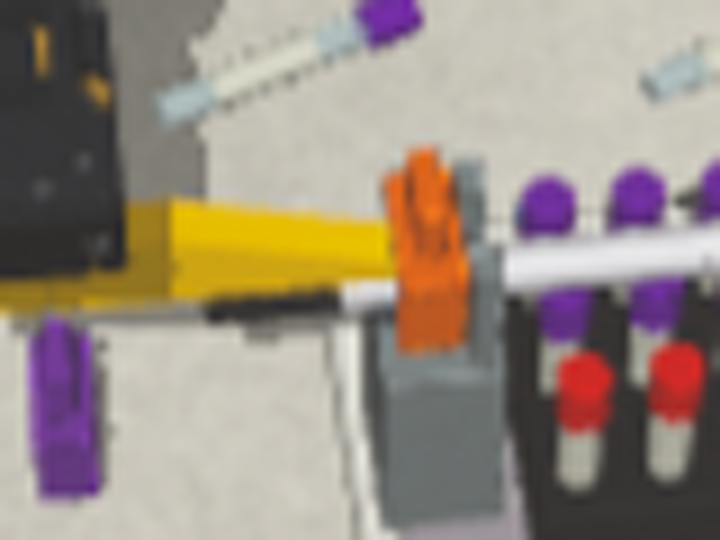

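View pics/t5.png

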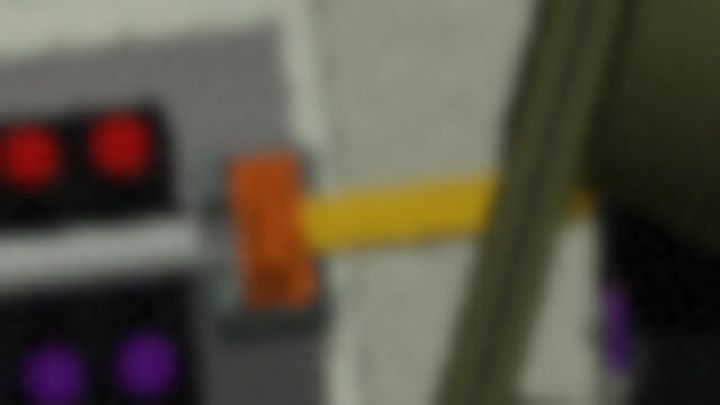

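{"method": "drive_tool", "body": {"steps": [[[-1, 0, 1, 0, 0, 0, 0], [-1, -2, 0.5, 0, 0, 0, 0], [-1, -3, 0, 0, 0, 0, 0], [-1, -4, 0, 0, 0, 0, 0], [-1, -4, 0, 0, 0, 0, 0], [-1, -4, 0, 0, 0, 0, 0], [-1, -4, 0, 0, 0, 0, 0], [-1, -4, 0, 0, 0, 0, 0], [-1, 0, 0, 0, 0, 0, 0], [-1, 0, 0, 0, 0, 0, 0]]]}}

```text
clock: 12.6
eef_pos: [0.5271, -0.0765, 0.1596]
tcp_rot: [-89.9, -0.6, -84.0]
ft_force: [0.4, -2.0, -1.4]
opening: 0.185
```

```bash
python3 plan.py 520 -12.7 159 -84 10;  python3 - <<'E'
from h import *
from cell import r
for n,b in (("top",(285,180,365,225)),("scene",(280,170,360,230))):
    s=r.snapshot(n);crop(s,n[0]+"6.png",*b,9); np.savez(n+"6.npz",**s)
E
```

```text
t 12.6 pos [527.1 -76.5 159.6] rot [-89.88  -0.61 -83.99] open 0.185 F [ 0.4 -2.  -1.4]
world d [-7.1 63.8 -0.6] tool total [-64.2  -0.   -0.4] rv [-0.0021  0.0003  0.0107]
[-6.421, -0.005, -0.04, -0.0, 0.0, 0.001]
[-6.421, 0.029, -0.041, -0.0, 0.0, 0.001]
[-6.421, 0.057, -0.042, -0.0, 0.0, 0.001]
```

View pics/s6.png

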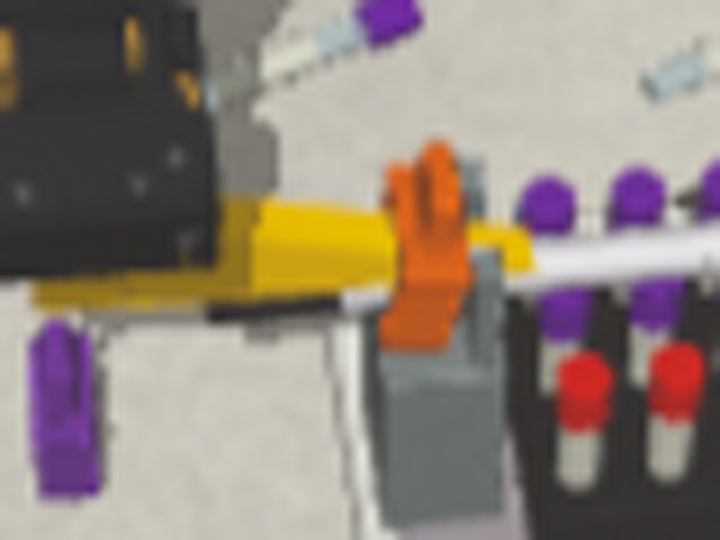

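View pics/t6.png

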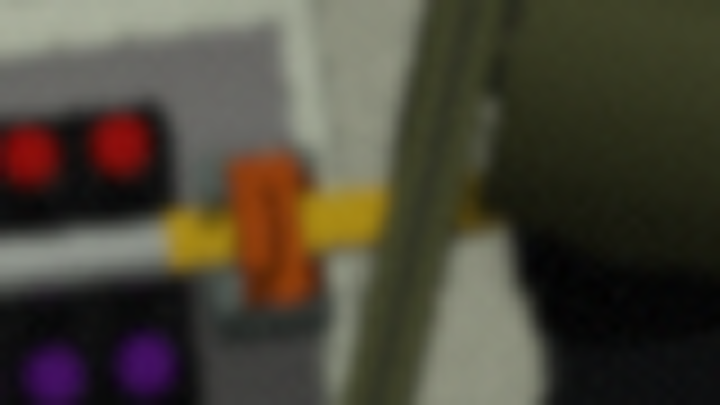

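The wedge tip has passed through the clip between the posts (top u≈304), and the clip is starting to rise. I'll push on.

{"method": "drive_tool", "body": {"steps": [[[-1, -5, 0, 0, 0, 0, 0.003], [-1, -5, 0, 0, 0, 0, 0.003], [-1, -5, 0, 0, 0, 0, 0.002], [-1, -5, 0, 0, 0, 0, 0.001], [-1, -5, 0, 0, 0, 0, 0.001], [-1, -5, 0, 0, 0, 0, 0], [-1, -5, 0, 0, 0, 0, 0], [-1, -3, 0, 0, 0, 0, 0], [-1, 0, 0, 0, 0, 0, 0], [-1, 0, 0, 0, 0, 0, 0]]]}}

```text
clock: 13.7
eef_pos: [0.5217, -0.0343, 0.1583]
tcp_rot: [-90.0, 0.1, -83.9]
ft_force: [1.1, -1.7, -2.0]
opening: 0.187
```

```bash
python3 plan.py 520 -12.7 159 -84 10;  python3 - <<'E'
from h import *
from cell import r
for n,b in (("top",(275,180,355,225)),("scene",(290,170,370,230))):
    s=r.snapshot(n);crop(s,n[0]+"7.png",*b,9); np.savez(n+"7.npz",**s)
E
```

```text
t 13.7 pos [521.7 -34.3 158.3] rot [-90.03   0.12 -83.94] open 0.187 F [ 1.1 -1.7 -2. ]
world d [-1.7 21.6  0.7] tool total [-21.6  -0.7   0.6] rv [ 0.0005  0.001  -0.0021]
[-2.164, -0.067, 0.055, 0.0, 0.0, -0.0]
[-2.164, -0.069, 0.054, 0.0, 0.0, -0.0]
[-2.164, -0.071, 0.053, 0.0, 0.0, -0.0]
```

View pics/s7.png

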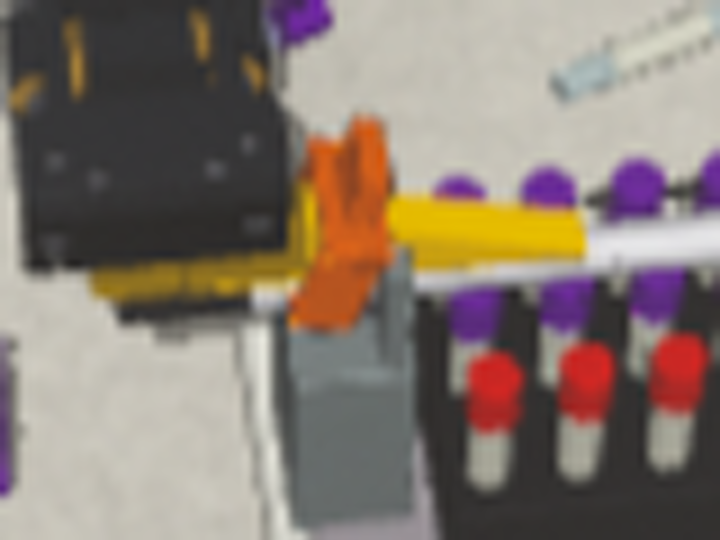

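{"method": "drive_tool", "body": {"steps": [[[-1, -4, 0, 0, 0, 0, 0], [-1, -4, 0, 0.2, 0, 0, 0], [-1, -4, 0, 0.2, 0, 0, 0], [-1, -3, 0, 0.2, 0, 0, 0], [-1, -2, 0, 0, 0, 0, 0], [-1, 0, 0, 0, 0, 0, 0], [-1, 0, 0, 0, 0, 0, 0], [-1, 0, 0, 0, 0, 0, 0], [-1, 0, 0, 0, 0, 0, 0], [-1, 0, 0, 0, 0, 0, 0]]]}}

```text
clock: 14.8
eef_pos: [0.5215, -0.0155, 0.16]
tcp_rot: [-89.9, 0.2, -84.0]
ft_force: [0.4, 0.1, -0.6]
opening: 0.184
```

```bash
python3 plan.py 520 -12.7 159 -84 10;  python3 - <<'E'
from h import *
from cell import r
for n,b in (("top",(275,180,355,225)),("scene",(290,170,370,230))):
    s=r.snapshot(n);crop(s,n[0]+"8.png",*b,9); np.savez(n+"8.npz",**s)
    p=r.get_state()["eef_pos"]
    print(n,proj(s,[p+[.09,.037,.078],p+[.02,.01,0],[.5173,.0217,.181]]).round(1).tolist())
E
```

```text
t 14.8 pos [521.5 -15.5 160. ] rot [-89.87   0.22 -84.  ] open 0.184 F [ 0.4  0.1 -0.6]
world d [-1.5  2.8 -1. ] tool total [-2.9  1.  -1.2] rv [-0.0023 -0.0001 -0.0039]
[-0.291, 0.102, -0.118, -0.0, -0.0, -0.0]
[-0.291, 0.102, -0.118, -0.0, -0.0, -0.0]
[-0.291, 0.101, -0.118, -0.0, -0.0, -0.0]
top [[314.7, 164.0], [325.5, 194.8], [315.1, 203.5]]
scene [[327.3, 200.9], [315.8, 198.0], [326.3, 185.4]]
```

View pics/s8.png

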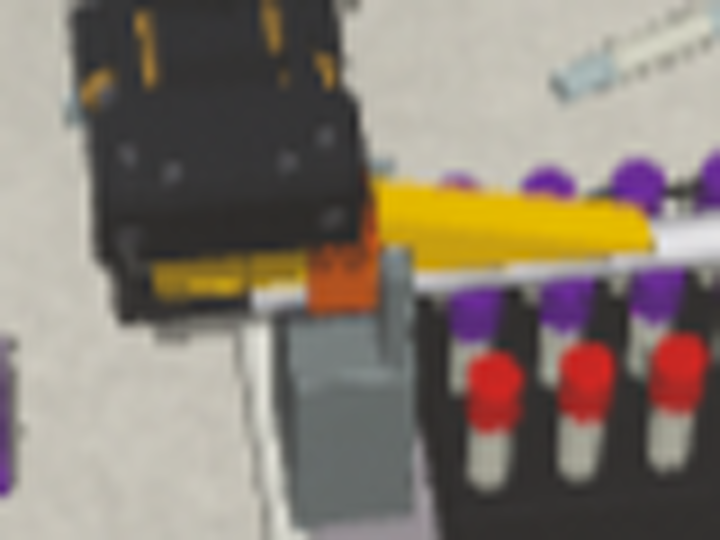

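View pics/t8.png

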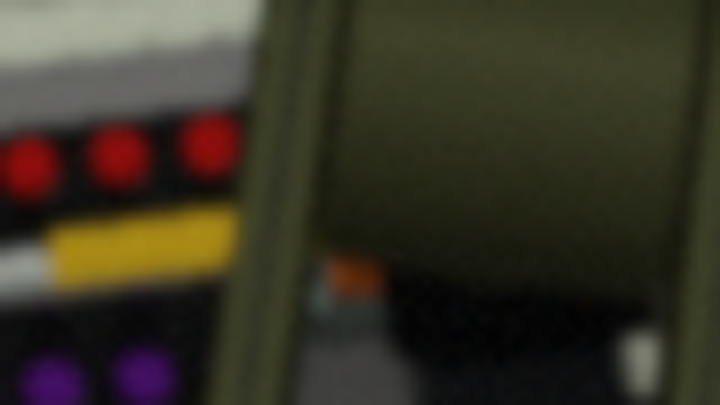

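{"method": "drive_tool", "body": {"steps": [[[-1, 0, -4, 0, 0, 0, 0], [-1, 0, -8, 0, 0, 0, 0], [-1, 0, -10, 0, 0, 0, 0], [-1, 0, -12, 0, 0, 0, 0], [-1, 0, -12, 0, 0, 0, 0], [-1, 0, -12, 0, 0, 0, 0], [-1, 0, -12, 0, 0, 0, 0], [-1, 0, -10, 0, 0, 0, 0], [-1, 0, -5, 0, 0, 0, 0], [-1, 0, 0, 0, 0, 0, 0]]]}}

```text
clock: 15.9
eef_pos: [0.5218, -0.0161, 0.2545]
tcp_rot: [-89.7, 0.2, -84.0]
ft_force: [-0.2, 0.2, -2.4]
opening: 0.187
```

```bash
python3 plan.py 451.4 -315 200 -92.5 20;  python3 - <<'E'
from h import *
from cell import r
for n,b in (("top",(265,180,355,225)),("scene",(270,130,390,230))):
    s=r.snapshot(n);crop(s,n[0]+"9.png",*b,6); np.savez(n+"9.npz",**s)
E
```

```text
t 15.9 pos [521.8 -16.1 254.5] rot [-89.71   0.17 -84.01] open 0.187 F [-0.2  0.2 -2.4]
world d [ -70.4 -298.9  -54.5] tool total [ 290.1   53.1 -101.5] rv [-0.0048  0.1481 -0.0033]
[14.506, 2.655, -5.073, -0.0, 0.007, -0.0]
[14.837, 2.69, -3.979, -0.0, 0.007, -0.0]
[15.065, 2.72, -2.976, -0.0, 0.007, -0.0]
```

View pics/s9.png

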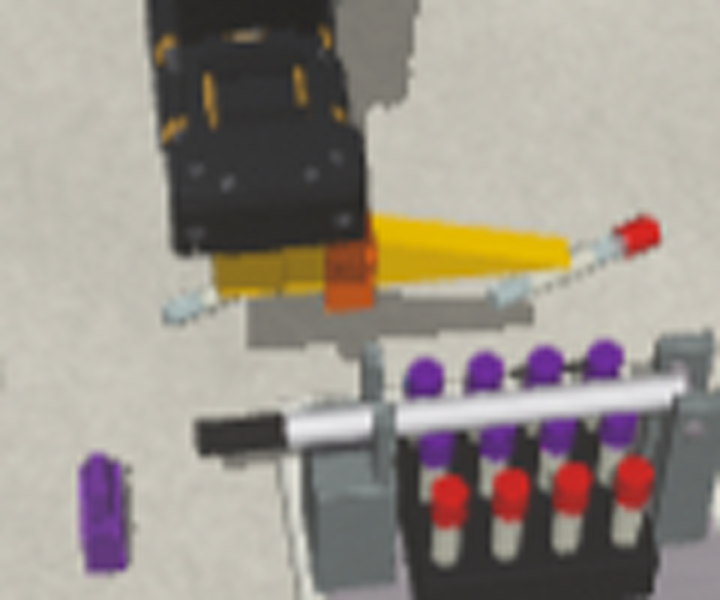

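The clip is on the wedge, clear of the bar, which is still down at scene (303–385, 195–203). Next I'll carry the wedge to the tray.

{"method": "drive_tool", "body": {"steps": [[[-1, 6, 0, -2, 0, 0.004, 0], [-1, 12, 0, -4, -0.001, 0.007, 0], [-1, 18, 0, -6, -0.001, 0.01, -0.001], [-1, 22, 0, -7, -0.001, 0.011, -0.001], [-1, 25, 0, -8, -0.001, 0.012, 0], [-1, 25, 0, -8, 0, 0.012, 0], [-1, 25, 1, -8, 0, 0.012, 0], [-1, 25, 2, -7, 0, 0.012, 0], [-1, 25, 2, -7, 0, 0.012, 0], [-1, 25, 2, -6, 0, 0.012, 0]]]}}

```text
clock: 17.0
eef_pos: [0.462, -0.2387, 0.2388]
tcp_rot: [-90.7, 0.2, -90.2]
ft_force: [-0.3, 0.6, -1.9]
opening: 0.187
```

```bash
python3 plan.py 451.4 -315 150 -92.5 10
```

```text
t 17.0 pos [ 462.  -238.7  238.8] rot [-90.72   0.15 -90.24] open 0.187 F [-0.3  0.6 -1.9]
world d [-10.6 -76.3 -88.8] tool total [76.6 88.8 -9.1] rv [ 0.0127  0.0394 -0.0024]
[7.659, 8.877, -0.913, 0.001, 0.004, -0.0]
[7.666, 8.881, -0.818, 0.001, 0.004, -0.0]
[7.67, 8.884, -0.742, 0.001, 0.004, -0.0]
```

{"method": "drive_tool", "body": {"steps": [[[-1, 18, 5, -2, 0.002, 0.008, 0], [-1, 15, 10, -2, 0.002, 0.007, 0], [-1, 12, 13, -1.5, 0.002, 0.006, 0], [-1, 9, 14, -1, 0.002, 0.004, -0.001], [-1, 7, 14, -1, 0.002, 0.004, 0], [-1, 4, 13, -0.5, 0.002, 0.003, 0], [-1, 2, 10, 0, 0, 0, 0], [-1, 0, 5, 0, 0, 0, 0], [-1, 0, 0, 0, 0, 0, 0], [-1, 0, 0, 0, 0, 0, 0]]]}}

```text
clock: 18.0
eef_pos: [0.4462, -0.3121, 0.1443]
tcp_rot: [-90.4, 0.3, -92.6]
ft_force: [0.8, 0.4, -2.4]
opening: 0.186
```

```bash
python3 plan.py 451.4 -315 43 -92.5 10;  python3 - <<'E'
from h import *
from cell import r
for n,b in (("top",(360,150,480,260)),("scene",(170,150,300,240))):
    s=r.snapshot(n);crop(s,n[0]+"10.png",*b,6); np.savez(n+"10.npz",**s)
E
```

```text
t 18.0 pos [ 446.2 -312.1  144.3] rot [-90.38   0.31 -92.57] open 0.186 F [ 0.8  0.4 -2.4]
world d [   5.2   -2.9 -101.3] tool total [  3.3 101.2   6. ] rv [ 0.0066 -0.0011 -0.0053]
[0.325, 10.123, 0.598, 0.001, -0.0, -0.001]
[0.299, 10.126, 0.564, 0.001, -0.0, -0.001]
[0.277, 10.128, 0.537, 0.001, -0.0, -0.001]
```

View pics/s10.png

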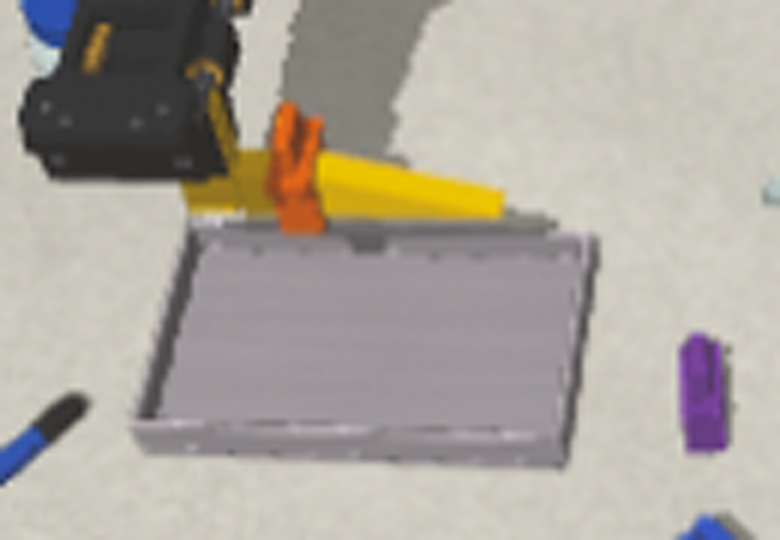

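View pics/t10.png

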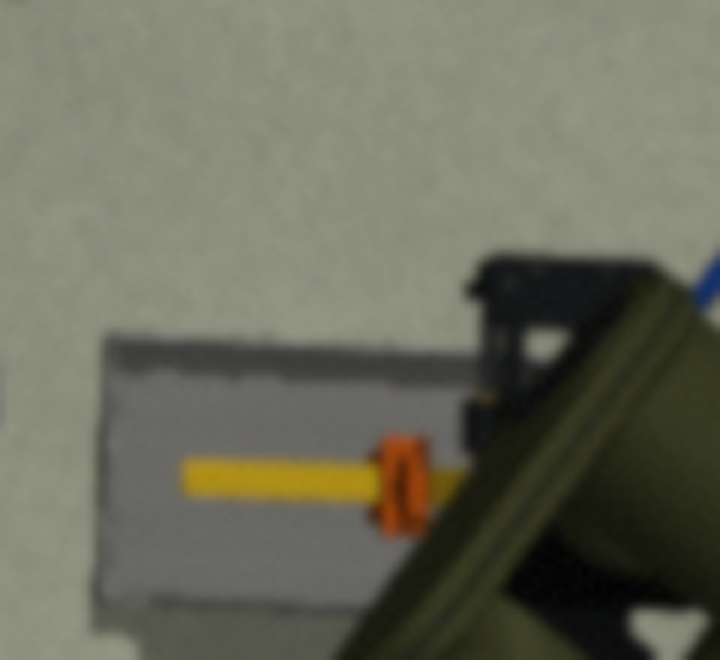

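{"method": "drive_tool", "body": {"steps": [[[-1, 0.5, 8, 1, 0.002, 0, -0.001], [-1, 0.5, 14, 1, 0.002, 0, -0.001], [-1, 0.5, 15, 1, 0.001, 0, -0.001], [-1, 0.5, 15, 1, 0, 0, -0.001], [-1, 0.5, 14, 0.5, 0, 0, -0.001], [-1, 0.5, 12, 0.5, 0, 0, 0], [-1, 0, 8, 0, 0, 0, 0], [-1, 0, 4, 0, 0, 0, 0], [-1, 0, 0, 0, 0, 0, 0], [-1, 0, 0, 0, 0, 0, 0]]]}}

```text
clock: 19.1
eef_pos: [0.4527, -0.3157, 0.0488]
tcp_rot: [-89.9, -0.1, -92.5]
ft_force: [-0.1, 0.8, -1.6]
opening: 0.191
```

```bash
python3 plan.py 451.4 -315 43 -92.5 10;  python3 - <<'E'
from h import *
from cell import r
for n,b in (("scene",(170,150,300,240)),):
    s=r.snapshot(n);crop(s,n[0]+"11.png",*b,6)
E
```

```text
t 19.1 pos [ 452.7 -315.7   48.8] rot [-89.87  -0.14 -92.51] open 0.191 F [-0.1  0.8 -1.6]
world d [-1.3  0.7 -5.8] tool total [-0.7  5.8 -1.4] rv [-0.0023 -0.0001  0.0025]
[-0.067, 0.58, -0.136, -0.0, -0.0, 0.0]
[-0.067, 0.58, -0.135, -0.0, -0.0, 0.0]
[-0.066, 0.58, -0.135, -0.0, -0.0, 0.0]
```

View pics/s11.png

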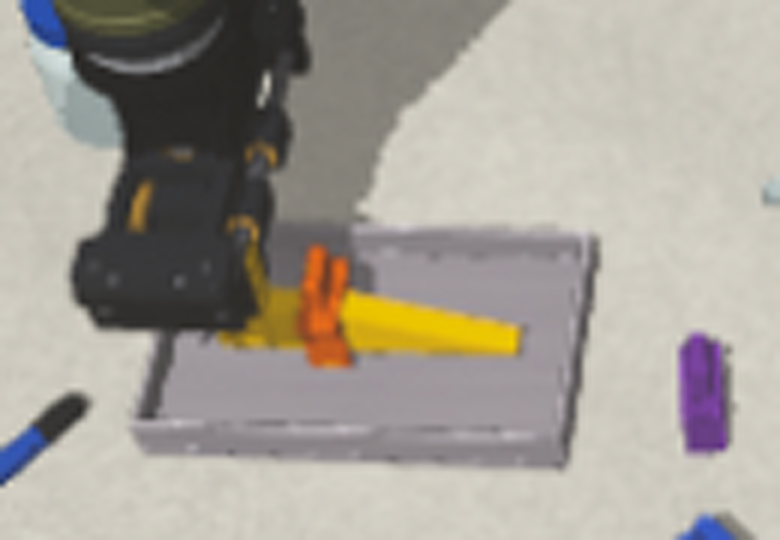

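{"method": "drive_tool", "body": {"steps": [[[-1, 0, 2.5, 0, 0, 0, 0], [-1, 0, 2.5, 0, 0, 0, 0], [-1, 0, 1, 0, 0, 0, 0], [-1, 0, 0, 0, 0, 0, 0], [0, 0, 0, 0, 0, 0, 0], [0, 0, 0, 0, 0, 0, 0], [0, 0, 0, 0, 0, 0, 0], [0, 0, 0, 0, 0, 0, 0], [0, 0, 0, 0, 0, 0, 0], [0, 0, 0, 0, 0, 0, 0]]]}}

```text
clock: 20.15
eef_pos: [0.4551, -0.3177, 0.0464]
tcp_rot: [-89.5, -0.4, -92.5]
ft_force: [-0.2, 0.6, 0.1]
opening: 0.501
```

```bash
python3 plan.py 451.4 -315 200 -92.5 10
```

```text
t 20.15 pos [ 455.1 -317.7   46.4] rot [-89.53  -0.39 -92.52] open 0.501 F [-0.2  0.6  0.1]
world d [ -3.7   2.7 153.6] tool total [  -1.5 -153.7   -2.6] rv [-0.0083 -0.0003  0.0069]
[-0.148, -15.365, -0.259, -0.001, -0.0, 0.001]
[-0.201, -15.363, -0.323, -0.001, -0.0, 0.001]
[-0.243, -15.362, -0.374, -0.001, -0.0, 0.001]
```

{"method": "drive_tool", "body": {"steps": [[[0, 0, -8, 0, 0, 0, 0], [0, 0, -15, 0, -0.001, 0, 0.001], [0, 0, -20, 0, -0.001, 0, 0.001], [0, 0, -22, 0, -0.002, 0, 0.001], [0, 0, -22, 0, -0.002, 0, 0.001], [0, 0, -22, 0, -0.001, 0, 0.001], [0, -8, -20, 2, 0, -0.01, 0], [0, -14, -15, 4, 0, -0.015, 0], [0, -20, -8, 6, 0, -0.015, 0], [0, -25, 0, 7, 0, -0.015, 0]]]}}

```text
clock: 21.15
eef_pos: [0.476, -0.2503, 0.216]
tcp_rot: [-89.5, -0.4, -89.5]
ft_force: [0.1, -0.2, -0.1]
opening: 0.499
```

```bash
python3 plan.py 522 -23 160 -84 10;  python3 - <<'E'
from h import *
from cell import r
for n,b in (("top",(350,170,470,270)),("scene",(170,150,300,240))):
    s=r.snapshot(n);crop(s,n[0]+"12.png",*b,6); np.savez(n+"12.npz",**s)
E
```

```text
t 21.15 pos [ 476.  -250.3  216. ] rot [-89.54  -0.39 -89.46] open 0.499 F [ 0.1 -0.2 -0.1]
world d [ 46.  227.3 -56. ] tool total [-227.2   54.8   47.7] rv [-0.0076 -0.0952  0.0071]
[-22.719, 5.483, 4.774, -0.001, -0.01, 0.001]
[-22.446, 5.543, 5.87, -0.001, -0.01, 0.001]
[-22.19, 5.587, 6.737, -0.001, -0.01, 0.001]
```

View pics/s12.png

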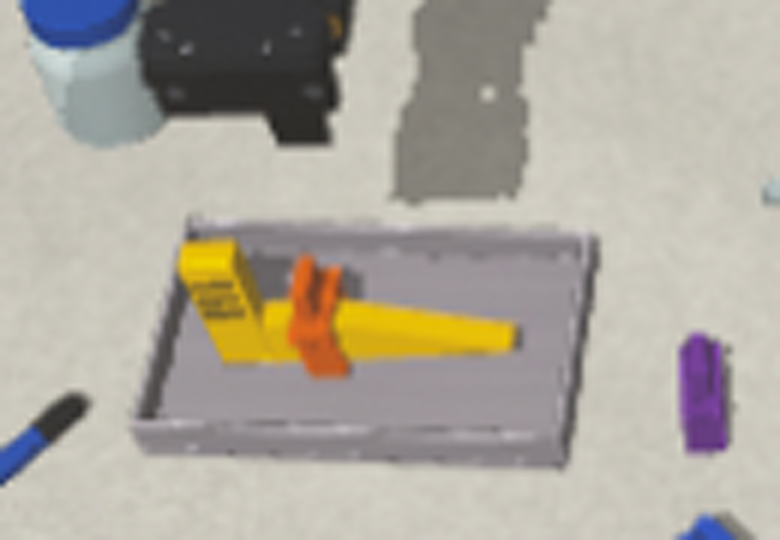

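View pics/t12.png

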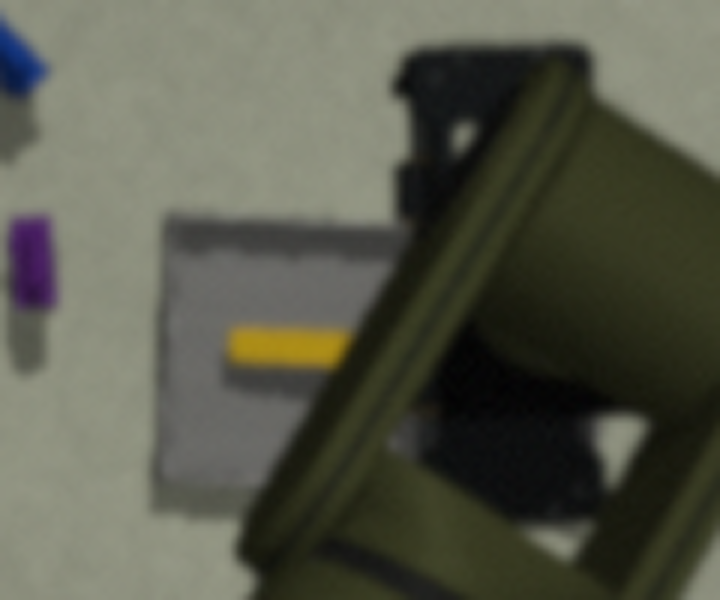

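Wedge and clip lie in the tray, tip at scene (256,206) and clip at (223,203). On to the bar.

{"method": "drive_tool", "body": {"steps": [[[0, -25, 0, 5, -0.001, -0.01, 0.001], [0, -27, 0, 5, -0.001, -0.011, 0.001], [0, -27, 0, 6, -0.001, -0.011, 0.001], [0, -27, 4, 6, -0.001, -0.011, 0.001], [0, -27, 6, 6, -0.001, -0.011, 0.001], [0, -24, 8, 6, 0, -0.011, 0], [0, -20, 8, 5, 0, -0.011, 0], [0, -14, 8, 3, 0, -0.006, 0], [0, -8, 8, 2, 0, -0.003, 0], [0, 0, 4, 0, 0, 0, 0]]]}}

```text
clock: 22.25
eef_pos: [0.5098, -0.0407, 0.1695]
tcp_rot: [-89.9, -0.2, -84.1]
ft_force: [-0.9, -0.7, -0.7]
opening: 0.499
```

```bash
python3 plan.py 522 -22.7 99 -84 10
```

```text
t 22.25 pos [509.8 -40.7 169.5] rot [-89.93  -0.25 -84.09] open 0.499 F [-0.9 -0.7 -0.7]
world d [ 12.2  18.  -70.5] tool total [-17.   70.4  13.9] rv [-0.0012 -0.0015  0.0044]
[-1.699, 7.04, 1.392, -0.0, -0.0, 0.0]
[-1.682, 7.042, 1.398, -0.0, -0.0, 0.0]
[-1.669, 7.045, 1.402, -0.0, -0.0, 0.0]
```

{"method": "drive_tool", "body": {"steps": [[[0, -5, 2, 5, 0, 0, 0.001], [0, -5, 6, 5, 0, 0, 0.001], [0, -4, 10, 3, 0, 0, 0.001], [0, -3, 12, 1, 0, 0, 0.001], [0, 0, 12, 0, 0, 0, 0], [0, 0, 12, 0, 0, 0, 0], [0, 0, 9, 0, 0, 0, 0], [0, 0, 4, 0, 0, 0, 0], [0, 0, 0, 0, 0, 0, 0], [0, 0, 0, 0, 0, 0, 0]]]}}

```text
clock: 23.25
eef_pos: [0.522, -0.0236, 0.0949]
tcp_rot: [-90.1, -0.0, -84.3]
ft_force: [-0.2, 0.1, 0.1]
opening: 0.5
```

```bash
python3 plan.py 522 -22.7 99 -84 10;  python3 - <<'E'
from h import *
from cell import r
for n,b in (("scene",(260,130,390,230)),):
    s=r.snapshot(n);crop(s,n[0]+"13.png",*b,6); np.savez(n+"13.npz",**s)
E
```

```text
t 23.25 pos [522.  -23.6  94.9] rot [-9.013e+01 -2.000e-02 -8.428e+01] open 0.5 F [-0.2  0.1  0.1]
world d [-0.   0.9  4.1] tool total [-0.9 -4.1  0.1] rv [ 0.0023 -0.0049  0.0004]
[-0.087, -0.409, 0.006, 0.0, -0.0, 0.0]
[-0.087, -0.409, 0.007, 0.0, -0.0, 0.0]
[-0.087, -0.409, 0.008, 0.0, -0.0, 0.0]
```

View pics/s13.png

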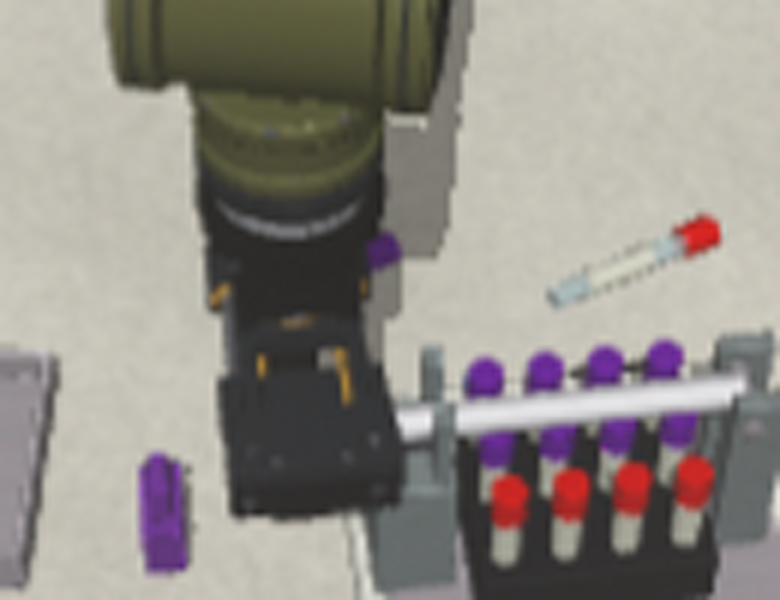

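{"method": "drive_tool", "body": {"steps": [[[-1, 0, -2, 0, 0, -0.002, 0], [-1, 0, -1, 0, 0, -0.002, 0], [-1, 0, 0, 0, 0, 0, 0], [-1, 0, 0, 0, 0, 0, 0], [-1, 0, 0, 0, 0, 0, 0], [-1, 0, 0, 0, 0, 0, 0], [-1, 0, 0, 0, 0, 0, 0], [-1, 0, 0, 0, 0, 0, 0], [-1, 0, 0, 0, 0, 0, 0], [-1, 0, 0, 0, 0, 0, 0]]], "force": 20}}

```text
clock: 24.3
eef_pos: [0.5212, -0.024, 0.1004]
tcp_rot: [-90.3, -0.1, -83.9]
ft_force: [-0.7, 0.3, -0.0]
opening: 0.161
```

```bash
cat > arc.py <<'E'
from h import *
from cell import r
s=r.get_state();p=np.array(s["eef_pos"])*1000
d=np.array([-0.1045,0.9945,0]); H=np.array([501.1,175.8,118.]); g=p+[0,0,19]
v=g-H; a=-v@d; print("t",s["clock"],"grip rel hinge: back",a.round(1),"up",v[2].round(1),"r",np.hypot(a,v[2]).round(1),"ang",np.degrees(np.arctan2(v[2],a)).round(1),"lat",(v-v@d*d)[:2].round(1), "open",s["opening"],"F",np.round(s["ft_force"],1),np.round(s["tcp_rot"],1))
E
python3 arc.py
```

```text
t 24.3 grip rel hinge: back 200.8 up 1.4 r 200.9 ang 0.4 lat [-0.9 -0.1] open 0.16109664860423373 F [-0.7  0.3 -0. ] [-90.3  -0.1 -83.9]
```

{"method": "drive_tool", "body": {"steps": [[[-1, 0, -6, 0, 0, 0, 0], [-1, -1, -10, 0, 0, 0, 0], [-1, -1, -10, 0, 0, 0, 0], [-1, -2, -10, 0, 0, 0, 0], [-1, -2, -10, 0, 0, 0, 0], [-1, -3, -10, 0, 0, 0, 0], [-1, -3, -10, 0, 0, 0, 0], [-1, -4, -10, 0, 0, 0, 0], [-1, -4.5, -10, 0, 0, 0, 0], [-1, -5, -9, 0, 0, 0, 0]]]}}

```text
clock: 25.3
eef_pos: [0.5178, 0.004, 0.2015]
tcp_rot: [-90.3, -0.0, -84.0]
ft_force: [1.8, 0.7, -4.3]
opening: 0.162
```

```bash
python3 arc.py;  python3 - <<'E'
from h import *
from cell import r
for n,b in (("scene",(260,110,390,230)),):
    s=r.snapshot(n);crop(s,n[0]+"14.png",*b,5); np.savez(n+"14.npz",**s)
E
```

```text
t 25.3 grip rel hinge: back 172.6 up 102.5 r 200.7 ang 30.7 lat [-1.4 -0.2] open 0.16187158876157717 F [ 1.8  0.7 -4.3] [-90.3  -0.  -84. ]
```

View pics/s14.png

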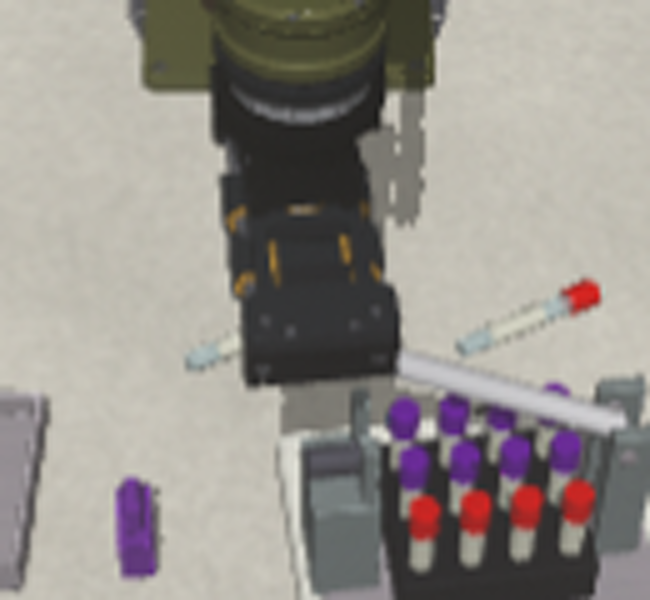

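{"method": "drive_tool", "body": {"steps": [[[-1, -5.5, -9, 0, 0, 0, 0], [-1, -6, -8.5, 0, 0, 0, 0], [-1, -6.5, -8.5, 0, 0, 0, 0], [-1, -7, -8, 0, 0, 0, 0], [-1, -7, -7.5, 0, 0, 0, 0], [-1, -7.5, -7, 0, 0, 0, 0], [-1, -8, -7, 0, 0, 0, 0], [-1, -8.5, -6.5, 0, 0, 0, 0], [-1, -8.5, -6, 0, 0, 0, 0], [-1, -9, -5.5, 0, 0, 0, 0]]]}}

```text
clock: 26.35
eef_pos: [0.5082, 0.0837, 0.2799]
tcp_rot: [-90.6, 0.0, -84.0]
ft_force: [0.3, 0.1, -6.3]
opening: 0.16
```

```bash
python3 arc.py
```

```text
t 26.35 grip rel hinge: back 92.3 up 180.9 r 203.1 ang 63.0 lat [-2.5 -0.3] open 0.1599282694004406 F [ 0.3  0.1 -6.3] [-90.6   0.  -84. ]
```

{"method": "drive_tool", "body": {"steps": [[[-1, -9, -4, 0.3, 0, 0, 0], [-1, -9.5, -4, 0.3, 0, 0, 0], [-1, -10, -3, 0.3, 0, 0, 0], [-1, -10, -3, 0.3, 0, 0, 0], [-1, -10, -2, 0.3, 0, 0, 0], [-1, -10, -1.5, 0, 0, 0, 0], [-1, -9, -1, 0, 0, 0, 0], [-1, -6, 0, 0, 0, 0, 0], [-1, 0, 0, 0, 0, 0, 0], [-1, 0, 0, 0, 0, 0, 0]]]}}

```text
clock: 27.35
eef_pos: [0.4989, 0.1627, 0.3042]
tcp_rot: [-90.9, -0.3, -84.0]
ft_force: [-4.1, -2.5, -1.8]
opening: 0.16
```

```bash
python3 arc.py;  python3 - <<'E'
from h import *
from cell import r
for n,b in (("scene",(260,70,400,230)),("top",(200,120,360,260))):
    s=r.snapshot(n);crop(s,n[0]+"15.png",*b,4)
E
```

```text
t 27.35 grip rel hinge: back 12.8 up 205.2 r 205.6 ang 86.4 lat [-3.5 -0.4] open 0.1604094262864671 F [-4.1 -2.5 -1.8] [-90.9  -0.3 -84. ]
```

View pics/s15.png

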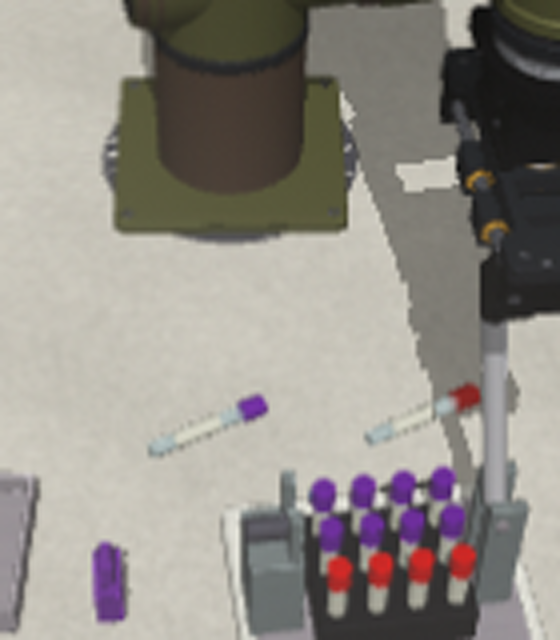

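The bar stands upright at scene (384,170–195). Opening, then withdrawing straight up.

{"method": "drive_tool", "body": {"steps": [[[0, 0, 0, 0, 0, 0, 0], [0, 0, 0, 0, 0, 0, 0], [0, 0, 0, 0, 0, 0, 0], [0, 0, 0, 0, 0, 0, 0], [0, 0, 0, 0, 0, 0, 0], [0, 0, 0, 0, 0, 0, 0], [0, 0, -5, 0, 0, 0, 0], [0, 0, -10, 0, 0, 0, 0], [0, 0, -15, 0, 0, 0, 0], [0, 0, -15, 0, 0, 0, 0]]]}}

```text
clock: 28.45
eef_pos: [0.5018, 0.1637, 0.3531]
tcp_rot: [-90.5, 0.0, -84.0]
ft_force: [0.0, 0.4, 0.9]
opening: 0.503
```

{"method": "drive_tool", "body": {"steps": [[[0, 0, -18, 0, 0, 0, 0], [0, 0, -18, 0, 0, 0, 0], [0, 0, -18, 0, 0, 0, 0], [0, 0, -18, 0, 0, 0, 0], [0, 5, -10, -5, 0, 0, 0], [0, 10, 0, -15, 0, 0, 0], [0, 10, 0, -20, 0, 0, 0], [0, 5, 0, -12, 0, 0, 0], [0, 0, 0, -5, 0, 0, 0], [0, 0, 0, 0, 0, 0, 0]]]}}

```text
clock: 29.45
eef_pos: [0.4474, 0.1262, 0.4543]
tcp_rot: [-89.5, 0.1, -84.0]
ft_force: [-1.0, -0.2, 0.8]
opening: 0.497
```

```bash
python3 arc.py;  python3 - <<'E'
from h import *
from cell import r
for n,b in (("scene",(170,90,410,270)),("top",(150,90,490,330))):
    s=r.snapshot(n);crop(s,n[0]+"16.png",*b,3 if n=="scene" else 2)
E
```

```text
t 29.45 grip rel hinge: back 43.7 up 355.3 r 357.9 ang 83.0 lat [-58.2  -6.1] open 0.4974039077891268 F [-1.  -0.2  0.8] [-89.5   0.1 -84. ]
```

View pics/s16.png

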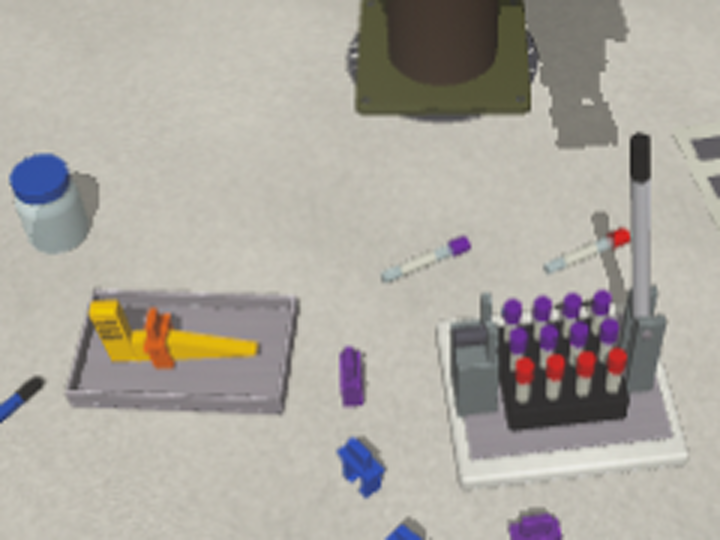

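View pics/t16.png

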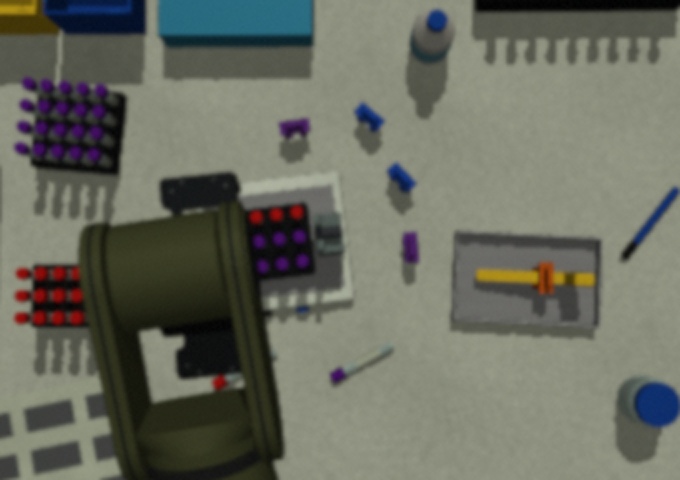

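```bash
python3 - <<'E'
from h import *
from cell import r
S=np.load("scene12.npz");T=np.load("top12.npz")
a,e=tri(S,[256.3,206.2],T,[388.4,227.6]);print(a*1000,e*1000)
r.hand_in()
E
```

```text
[ 458.4169535  -184.57838417   17.12625232] 5.849382637650348
the job is handed in; nothing more can be done
```

I handed the job in at about 29.5 s of the 64 s allowed; no verdict is reported, so what follows rests on my own checks.

**What I did:**
- I picked up the yellow wedge by its handle and slid the tip along the bar, under the orange clip's bridge and between the posts.
- I pushed on until the clip rode up onto the level part of the wedge, then lifted both off together.
- I laid them in the tray and let go, then pinched the bar at the rubber sleeve, swung it up, released it and backed away.

**Last checks:**
- **Tray:** the final pictures show the wedge and clip resting inside the tray walls. My estimate of the tip height is 17 mm (limit 45 mm), but the two camera views disagreed by 6 mm there. I judged the clip's and handle's heights from the pictures without measuring them.
- **Bar:** it stands about upright. The grasp point was at about 86° when I let go.
- **Bystanders:** the jar and the purple rack look undisturbed and the bottle is still standing. The arm partly hides the red rack in the last view, but the gripper never worked near it. I compared these by eye only.
- **Forces:** wrist readings at the end of each move stayed below about 7 N. The gripper is clear of everything.

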